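Change the former on the bench tube bender

TASK

The tube bender is set up with the small former and the next bend needs the large blue one. Lift the red retaining cap off the bender's post, exchange the two formers so that the large one sits fully down on the bender and the small one takes its place on the yellow-footed storage peg, and put the cap back on the bender's post on top of the fitted former. Both pegs are occupied, so use the bare bench for parts on the way; set things down rather than dropping them, and leave the middle former, the tape measure and the square tube alone.

Things in the scene. Friction and masses are not known exactly. Their poses are not given: they have to be found in the camera images.
- keeper_center (a point): red knurled retaining cap, 38 mm wide, 44 mm high, closed on top, open below (bore 28 mm, 34 mm deep), about 100 g. Pushed over the end of the bender's post, it stands on the fitted former's hub and lifts straight off (no thread). This point is its centre, 22 mm above its underside; z is its axis. It starts on the bender, on the small former.
- small_former_center (a point): small, plain aluminium bending former: disc 80 mm wide, 36 mm thick with grooved rim, topped by a plain round hub 44 mm wide, 28 mm high (64 mm in all); through bore 28 mm; about 280 g. Grip it across the hub. This point is its centre, 32 mm above its underside; z is its axis. It starts on the bender's post, under the red cap.
- middle_former_center (a point): middle-sized, dark steel bending former: disc 100 mm wide, 36 mm thick with grooved rim, topped by a plain round hub 44 mm wide, 28 mm high (64 mm in all); through bore 28 mm; about 420 g. Grip it across the hub. This point is its centre, 32 mm above its underside; z is its axis. It starts on the storage peg with the grey foot and stays there.
- large_former_center (a point): large, blue bending former: disc 120 mm wide, 36 mm thick with grooved rim, topped by a plain round hub 44 mm wide, 28 mm high (64 mm in all); through bore 28 mm; about 550 g. Grip it across the hub. This point is its centre, 32 mm above its underside; z is its axis. It starts on the storage peg with the yellow foot.
- bender_seat (a point): seat of the green bench tube bender (fixed), on its post's axis where a former's underside rests, 40 mm above the bench (collar 50 mm wide); z up. Post: 20 mm pin, tapered nose, 94 mm above the seat, so 30 mm show above a fitted hub. Bending arm swung back along +x, roller from 79 mm off the axis, 77 mm high at most; tube stop from 76 mm off the axis at -y, 58 mm high.
- peg_yellow_seat (a point): seat of the storage peg with the yellow foot plate (100 mm square, fixed), on the pin's axis where a former's underside rests, 26 mm above the bench (collar 48 mm wide); z up. Pin: 20 mm in diameter, tapered nose, 94 mm above the seat. At the start it holds the large former.
- peg_grey_seat (a point): seat of the storage peg with the grey foot plate (100 mm square, fixed), on the pin's axis where a former's underside rests, 26 mm above the bench (collar 48 mm wide); z up. Pin: 20 mm in diameter, tapered nose, 94 mm above the seat. At the start it holds the middle former.
- tape_center (a point): grey tape measure, 35 x 80 x 64 mm, standing on the bench as a bystander at the front left; this point is its centre, 32 mm up.
- square_tube_center (a point): brown square tube offcut, 30 x 90 x 30 mm, a bystander lying at the front right of the bench; this point is its centre, 15 mm up. The strip of bare bench in front of bender and pegs, 0.40 to 0.47 m ahead of the robot and 0.22 m to either side, is clear for putting parts down.
Mind the look-alikes: they are no part of the job. Of the things shaped like the part that bears keeper_center, the red one is meant. What is shaped like the part that bears large_former_center but turquoise is not meant.

How it is judged:
By the outcome, as a careful person would: the job done as asked, in the order asked, and still so for the second after the job is handed in, with the robot touching nothing.
It also fails if it takes over 109 s, if anything falls off the work surface, if the arm or the gripper's body presses on something with over 40 N, if the wrist force passes 120 N, or if a joint passes its speed limit or range.

ROBOT

A 7-joint arm with a two-finger parallel gripper is mounted at the origin on a cart in front of the work surface, level with it; the furniture and walls round the work are solid. World frame = base frame: x ahead of the robot, y to its left, z up, the work surface at z = 0. Lengths are in m, angles in rad, forces in N, time in s.
With the tool pointing down it reaches from about 0.35 to 0.9 m from the base axis. Payload 8.1 kg.
Tool frame: the origin (TCP) lies at the centre of the arm's flange, where the gripper is bolted on; the fingertips stand 173 mm ahead of it and the grasp point (between the pads) lies 155 mm ahead of it; z points along the fingers, y is the line along which they close (so a half turn about z gives the same grasp; the last joint's range is limited). The gripper opens to 85 mm and grips with 20 to 120 N. Pads are 22 mm wide; open, the fingers measure 114 mm over their backs; the gripper's body (76 mm by 85 mm) begins 54 mm behind the grasp point. The pads swing forward as they close: fully open they stand 13 mm farther back than shut.
Start: joints at [-1.393, 0.434, 0.025, 1.573, -0.012, 1.134, -0.075], TCP at [0.173, 0.601, 0.405] pointing down, gripper open.
Joint ranges: [-2.62, 2.62], [-0.44, 2.09], [-1.27, 1.32], [0.08, 2.57], [-1.32, 4.46], [0.12, 2], [-2.74, 2.74]. Speed limits (rad/s): [2.22, 2.22, 3.01, 3.01, 3.14, 3.14, 3.14].

INTERFACE

Orientations are given as [roll, pitch, yaw] about the fixed x, y, z axes, in that order (R = Rz(yaw) Ry(pitch) Rx(roll)).
In Python, from plant import bot, optics gives the robot as it stands. The module is installed in compiled form; this text tells all that it offers.
- The arm moves only by the tool apply_moves, never from a script. Its argument "rows" is a list of rows, each an object with "linear": the shift along the tool's x, y, z each as a share of 2 cm, from -1 to 1, a list of three; "rot": the turn, a rotation vector about the tool's x, y, z each as a share of 180 degrees, from -1 to 1, a list of three; "fingers": the closure, from 0 (fully open) to 1 (shut). A call has exactly 5 rows; each row shifts and turns the commanded pose from where the row before left it, along the tool's axes as they then stand; what a row does not reach is not made up. A row lasts 1/10 s, in which the tool goes at most 50 mm and 8.59 degrees, less where a joint would pass 70% of its speed; a pose out of reach is approached as far as the arm can. A call with a number of a shift or a turn outside -1 to 1 is refused whole. A call with a gripper value outside its range is refused whole. The fingers move at their own pace and stop on an object; "grip_force" is the grip in N (left out, the last holds). Time passes only in rows, so rows that do not move let the fingers close, or fill a call up. It gives the time, the measured TCP pose, the force, the opening and the grip force at its end, in the units of the state.
- bot.get_obs(): the state, without advancing time (a new reading comes with each control period).
- optics.capture(name): name is "side" or "top" or "wrist"; returns the picture (480x640x3 uint8, red, green, blue); there is no depth.
- optics.get_calibration(name): a dict with "fov_y" (degrees; the focal length in pixels is half the picture's height over the tangent of half this angle, whatever the lens; pixels are square), "cx", "cy" (the principal point, pixels), "eye" and "attitude" of the camera in the world; the wrist camera has in their place "hand_eye" (4x4, takes a point from camera to tool coordinates, whose origin is the TCP and whose axes are the flange's). Camera axes: x right, y up, looking along -z (the intrinsics and any distortion apply to the point x, -y, -z); pixel columns grow to the right and rows downward; lengths in m; the calibration is good to about 2 mm. A picture is of the moment at which its call begins: read the wrist's pose just before it. get_calibration takes no time and is no camera call.
- bot.hand_in(): hands the job in; it is judged then, once.
The state is a dict: "t": time; "joints": joint angles; "qd": joint speeds; "tau": joint torques, N m; "ee_pos": TCP position; "tool_rot": TCP orientation; "ft_force": force on the tool from outside, world axes, zero at the start; "ft_torque": the same for the moment, N m; "finger_gap": finger opening in m; "gripper_force": force on a finger pad.
Only numpy, scipy, OpenCV 4.12 (cv2) and the standard library are available. Lean on these libraries where they do the work, as an engineer would, in place of code of your own. Each camera call takes 0.05 s, during which the arm holds its last target. There are 200 camera calls.

## Working session

There is one attempt and no reset: what is moved stays moved. The work goes in short steps, Python scripts to look and compute and a tool call to move; the robot and the scene stay as the last step left them, time stands still between calls to the robot, and variables do not carry over. Pictures are saved under pics/ and viewed, at most 14 in all, crops included, and the job is handed in when it is done.

Besides the shell and the picture viewer there is one more tool, called by a JSON object that holds its "name" and its "arguments". apply_moves: Moves the arm, as the interface text tells. Shift numbers are shares of 2 cm and turn numbers shares of 180 degrees, none past 1 either way. Its arguments: {"type":"object","properties":{"rows":{"type":"array"},"grip_force":{"type":"number"}},"required":["rows"]}

```bash
mkdir -p pics; python3 - <<'E'
from plant import bot, optics
import cv2, numpy as np
o=bot.get_obs(); print({k:np.round(v,3) for k,v in o.items()})
for n in ("top","side","wrist"):
    im=optics.capture(n); cv2.imwrite(f"pics/{n}0.png",im[:,:,::-1]); print(n,optics.get_calibration(n))
E
```

```text
{'t': np.float64(0.0), 'joints': array([-1.393,  0.435,  0.025,  1.574, -0.012,  1.134, -0.075]), 'qd': array([-0.001,  0.001, -0.001, -0.   ,  0.   ,  0.002,  0.   ]), 'tau': array([-0.0000e+00, -6.7046e+01,  1.0250e+00, -3.1621e+01,  1.5000e-02,
        1.2000e-02, -0.0000e+00]), 'ee_pos': array([0.173, 0.6  , 0.404]), 'tool_rot': array([-3.14 ,  0.   ,  2.861]), 'ft_force': array([ 0.118, -0.267,  0.123]), 'ft_torque': array([-0.014, -0.024, -0.014]), 'gripper_force': np.float64(0.0), 'finger_gap': np.float64(0.085)}
top {'fov_y': 45.657877933629976, 'cx': 311.56749555245864, 'cy': 239.5104023508246, 'eye': array([0.19456308, 0.01333524, 1.64439012]), 'attitude': array([ 0.19458656,  0.00387725, -1.55040048])}
side {'fov_y': 57.32824726871243, 'cx': 325.24113584403875, 'cy': 237.8880908534067, 'eye': array([0.38635798, 0.88891149, 0.5532389 ]), 'attitude': array([ 1.08284713,  0.01621798, -2.99262211])}
wrist {'fov_y': 67.16093292416743, 'cx': 319.764805971413, 'cy': 241.02028884718825, 'hand_eye': array([[-9.17898218e-04,  9.60566299e-01,  2.78049533e-01,
         6.99255446e-02],
       [ 9.99998917e-01,  5.61924524e-04,  1.35994281e-03,
        -1.13555130e-03],
       [ 1.15007238e-03,  2.78050481e-01, -9.60565775e-01,
         3.06189093e-02],
       [ 0.00000000e+00,  0.00000000e+00,  0.00000000e+00,
         1.00000000e+00]])}
```

View pics/top0.png

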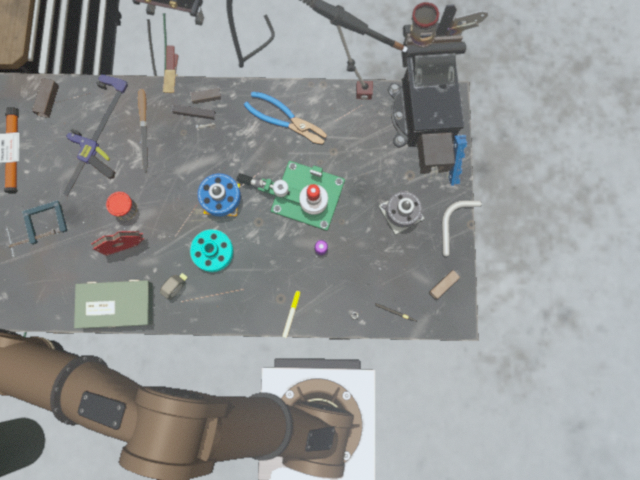

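View pics/side0.png

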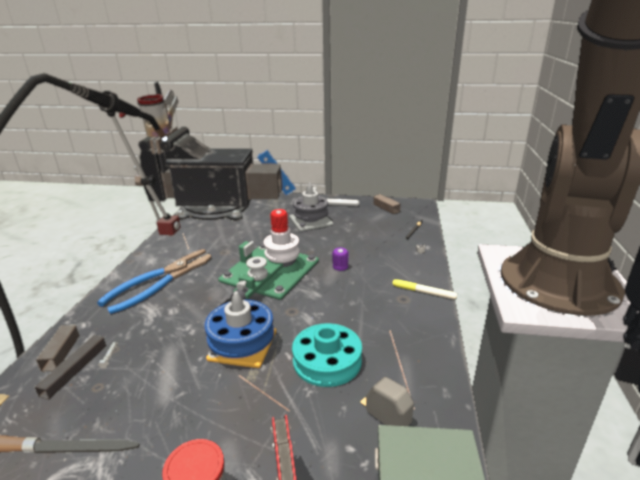

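The top view shows the red cap on the bender at about (313,192), the blue former on the yellow foot at (218,193), and the middle former at (405,207). The turquoise and purple decoys are at (211,250) and (321,247). The side view agrees, with the cap at (279,220) and the blue former at (238,320).

```bash
cat > h.py <<'E'
import cv2, numpy as np
from scipy.spatial.transform import Rotation as R
from plant import bot, optics
def cam(n,o=None):
    c=optics.get_calibration(n)
    if n=="wrist":
        T=np.array(c["hand_eye"]); Rt=R.from_euler("xyz",o["tool_rot"]).as_matrix()
        return c,Rt@T[:3,:3],Rt@T[:3,3]+o["ee_pos"]
    return c,R.from_euler("xyz",c["attitude"]).as_matrix(),np.array(c["eye"])
def ray(n,uv,o=None):
    c,M,e=cam(n,o); f=240/np.tan(np.radians(c["fov_y"]/2))
    d=M@np.array([(uv[0]-c["cx"])/f,-(uv[1]-c["cy"])/f,-1]); return e,d/np.linalg.norm(d)
def onz(n,uv,z,o=None):
    e,d=ray(n,uv,o); return e+d*(z-e[2])/d[2]
def tri(a,b):
    (e1,d1),(e2,d2)=a,b
    s=np.linalg.lstsq(np.c_[d1,-d2],e2-e1,rcond=None)[0]
    p,q=e1+s[0]*d1,e2+s[1]*d2; return (p+q)/2,np.linalg.norm(p-q)
def proj(n,p,o=None):
    c,M,e=cam(n,o); f=240/np.tan(np.radians(c["fov_y"]/2)); v=M.T@(np.array(p)-e)
    return c["cx"]+f*v[0]/-v[2],c["cy"]-f*v[1]/-v[2]
def blobs(im,h0,h1,smin=110,vmin=50,amin=60):
    hsv=cv2.cvtColor(im,cv2.COLOR_RGB2HSV); h=hsv[...,0].astype(int)
    m=((h>=h0)&(h<=h1)) if h0<=h1 else ((h>=h0)|(h<=h1))
    m=(m&(hsv[...,1]>smin)&(hsv[...,2]>vmin)).astype(np.uint8)
    n,l,s,c=cv2.connectedComponentsWithStats(m)
    return [(int(s[i,4]),c[i].round(1).tolist(),s[i,:4].tolist()) for i in range(1,n) if s[i,4]>=amin]
E
python3 - <<'E'
from h import *
t=cv2.imread("pics/top0.png")[:,:,::-1].copy(); s=cv2.imread("pics/side0.png")[:,:,::-1].copy()
for nm,a in dict(red=(172,6),blue=(104,118),turq=(80,95),purple=(130,160),yellow=(15,30),green=(50,78)).items():
    print(nm,"T",blobs(t,*a),"\n   S",blobs(s,*a))
for nm,uv,z in [("hubL",(217,190),.09),("hubM",(406,205),.09),("turq",(211,249),.064),("purp",(321,246),.04),("pen",(297,295),0),("tube",(445,285),.03),("tape",(174,285),.06)]: print(nm,onz("top",uv,z).round(3))
g=cv2.resize(np.hstack([t[140:280,180:340],]),None,fx=4,fy=4,interpolation=cv2.INTER_CUBIC)
cv2.imwrite("pics/c1.png",g[:,:,::-1])
E
```

```text
red T [(129, [312.8, 192.2], [307, 185, 12, 15]), (485, [118.7, 203.6], [106, 192, 26, 24]), (427, [117.6, 244.2], [94, 236, 46, 18])] 
   S [(155, [150.5, 99.4], [139, 94, 23, 10]), (348, [279.0, 220.4], [270, 209, 18, 23]), (163, [165.9, 228.0], [158, 223, 17, 12]), (170, [290.5, 450.2], [285, 416, 12, 64]), (153, [276.2, 450.1], [272, 418, 9, 62]), (2076, [194.5, 461.5], [162, 439, 62, 41])]
blue T [(90, [459.8, 140.3], [455, 135, 12, 13]), (67, [457.3, 165.2], [451, 155, 13, 22]), (900, [219.6, 195.7], [198, 174, 42, 42])] 
   S [(92, [266.1, 157.4], [259, 152, 16, 11]), (130, [286.3, 184.0], [282, 173, 12, 21]), (473, [128.2, 285.6], [98, 269, 65, 37]), (489, [140.6, 295.5], [108, 275, 64, 39]), (2109, [239.3, 333.5], [205, 301, 68, 56])]
turq T [(1317, [211.3, 250.4], [190, 229, 43, 43])] 
   S [(3485, [326.9, 354.6], [292, 323, 70, 64])]
purple T [] 
   S [(262, [340.0, 259.5], [333, 249, 15, 21])]
yellow T [] 
   S [(156, [403.9, 284.3], [393, 280, 22, 11]), (525, [243.1, 359.4], [206, 345, 64, 23])]
green T [] 
   S []
hubL [0.638 0.296 0.09 ]
hubM [ 0.605 -0.238  0.09 ]
turq [0.473 0.309 0.064]
purp [ 0.492 -0.001  0.04 ]
pen [0.355 0.065 0.   ]
tube [ 0.388 -0.355  0.03 ]
tape [0.37  0.407 0.06 ]
```

View pics/c1.png

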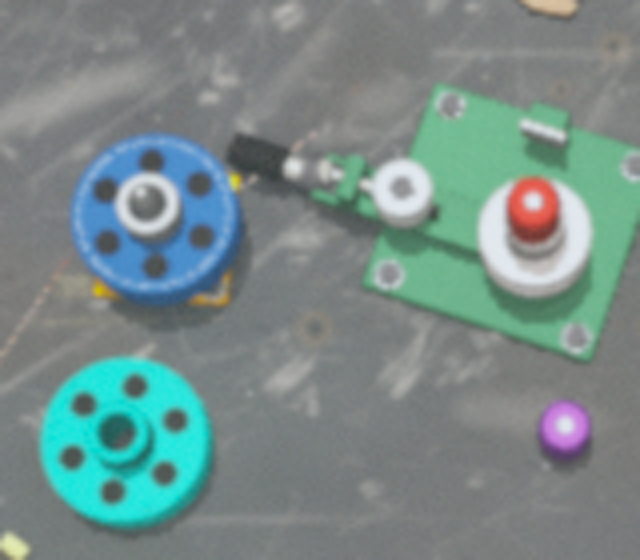

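{"name": "apply_moves", "arguments": {"rows": [{"linear":[0,0,0],"rot":[0,0,-0.0447],"fingers":0},{"linear":[0,0,0],"rot":[0,0,-0.0447],"fingers":0},{"linear":[-1,-1,0],"rot":[0,0,0],"fingers":0},{"linear":[-1,-1,0],"rot":[0,0,0],"fingers":0},{"linear":[-1,-1,0],"rot":[0,0,0],"fingers":0}]}}

```text
t: 0.65
ee_pos: [0.2338, 0.5397, 0.4043]
tool_rot: [-3.141, -0.0, -3.141]
ft_force: [-0.0, 0.1, 0.5]
finger_gap: 0.0857
gripper_force: 0.0
```

```bash
python3 - <<'E'
from h import *
print(bot.get_obs()["joints"].round(2))
print("cap",tri(ray("top",(312.8,192.2)),ray("side",(279,220.4))),onz("top",(312.8,192.2),.128))
print("capT",onz("top",(313.3,190.5),.148))
E
```

```text
[-1.24  0.38 -0.02  1.66  0.01  1.1   0.31]
cap (array([0.62739154, 0.02474382, 0.1266983 ]), np.float64(0.0016594196525186442)) [0.62616597 0.02462259 0.128     ]
capT [0.6252922  0.02320912 0.148     ]
```

{"name": "apply_moves", "arguments": {"rows": [{"linear":[-1,-1,0],"rot":[0,0,0],"fingers":0},{"linear":[-1,-1,0],"rot":[0,0,0],"fingers":0},{"linear":[-1,-1,0],"rot":[0,0,0],"fingers":0},{"linear":[-1,-1,0],"rot":[0,0,0],"fingers":0},{"linear":[-1,-1,0],"rot":[0,0,0],"fingers":0}]}}

```text
t: 1.15
ee_pos: [0.3339, 0.4395, 0.4046]
tool_rot: [-3.141, -0.0, 3.142]
ft_force: [-0.2, 0.3, 0.2]
finger_gap: 0.0853
gripper_force: 0.0
```

{"name": "apply_moves", "arguments": {"rows": [{"linear":[-1,-1,0],"rot":[0,0,0],"fingers":0},{"linear":[-1,-1,0],"rot":[0,0,0],"fingers":0},{"linear":[-1,-1,0],"rot":[0,0,0],"fingers":0},{"linear":[-1,-1,0],"rot":[0,0,0],"fingers":0},{"linear":[-1,-1,0],"rot":[0,0,0],"fingers":0}]}}

```text
t: 1.65
ee_pos: [0.4339, 0.3395, 0.4045]
tool_rot: [-3.141, -0.0, 3.142]
ft_force: [-0.8, -0.4, -0.3]
finger_gap: 0.0858
gripper_force: 0.0
```

{"name": "apply_moves", "arguments": {"rows": [{"linear":[-1,-1,0],"rot":[0,0,0],"fingers":0},{"linear":[-1,-1,0],"rot":[0,0,0],"fingers":0},{"linear":[-1,-1,0],"rot":[0,0,0],"fingers":0},{"linear":[-1,-1,0],"rot":[0,0,0],"fingers":0},{"linear":[-1,-1,0],"rot":[0,0,0],"fingers":0}]}}

```text
t: 2.15
ee_pos: [0.5338, 0.2395, 0.4045]
tool_rot: [-3.141, -0.0, 3.142]
ft_force: [0.4, -0.4, 0.9]
finger_gap: 0.0855
gripper_force: 0.0
```

{"name": "apply_moves", "arguments": {"rows": [{"linear":[-0.9,-1,0],"rot":[0,0,0],"fingers":0},{"linear":[-0.9,-1,0],"rot":[0,0,0],"fingers":0},{"linear":[-0.9,-1,0],"rot":[0,0,0],"fingers":0},{"linear":[-0.9,-1,0],"rot":[0,0,0],"fingers":0},{"linear":[-0.9,-1,0],"rot":[0,0,0],"fingers":0}]}}

```text
t: 2.65
ee_pos: [0.6238, 0.1397, 0.4044]
tool_rot: [-3.141, -0.001, -3.142]
ft_force: [0.3, 0.4, 0.0]
finger_gap: 0.0852
gripper_force: 0.0
```

{"name": "apply_moves", "arguments": {"rows": [{"linear":[0,-1,0],"rot":[0,0,0],"fingers":0},{"linear":[0,-1,0],"rot":[0,0,0],"fingers":0},{"linear":[0,-1,0],"rot":[0,0,0],"fingers":0},{"linear":[0,-1,0],"rot":[0,0,0],"fingers":0},{"linear":[0,-1,0],"rot":[0,0,0],"fingers":0}]}}

```text
t: 3.15
ee_pos: [0.6231, 0.0397, 0.4044]
tool_rot: [-3.142, -0.001, -3.142]
ft_force: [0.1, -1.1, -0.2]
finger_gap: 0.0854
gripper_force: 0.0
```

```bash
python3 - <<'E'
from h import *
o=bot.get_obs(); im=optics.capture("wrist"); cv2.imwrite("pics/w1.png",im[:,:,::-1])
print(o["t"],o["ee_pos"],o["tool_rot"],o["joints"].round(2))
for b in blobs(im,172,6,amin=300): print(b, onz("wrist",b[1],.148,o),onz("wrist",b[1],.126,o))
E
```

```text
3.15 [0.62307349 0.03973227 0.40439569] [-3.14155610e+00 -5.90703968e-04 -3.14152162e+00] [-0.28  0.43  0.19  1.59 -0.09  1.13  1.5 ]
(2628, [297.5, 246.3], [269, 214, 56, 67]) [0.62151861 0.02359842 0.148     ] [0.62821387 0.02214991 0.126     ]
```

View pics/w1.png

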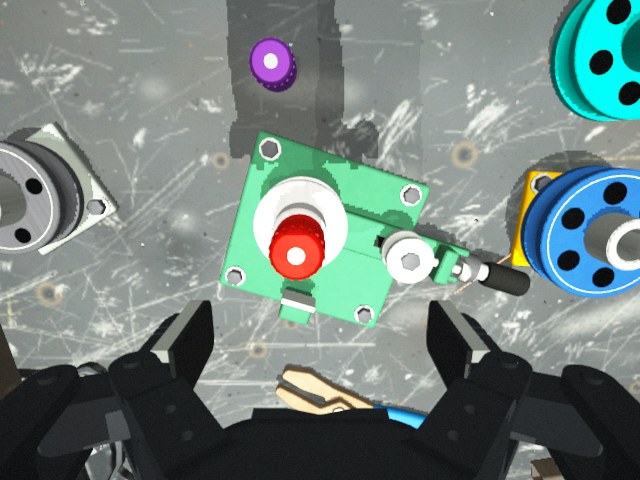

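The cap's top is centred at (296,257), the bender's roller is at (409,256), and the blue hub is at the right edge. Now for the exact cap position.

```bash
python3 - <<'E'
from h import *
o=bot.get_obs()
print(onz("wrist",(296.5,256.5),.148,o), onz("wrist",(300.5,222),.076,o),"roller",onz("wrist",(409,256),.077,o),"blueL",onz("wrist",(522,232),.062,o))
im=cv2.imread("pics/w1.png"); m=cv2.inRange(cv2.cvtColor(im,cv2.COLOR_BGR2HSV),(0,0,120),(180,40,255))[170:282,245:355]
print([(cv2.contourArea(c),cv2.boundingRect(c)) for c in cv2.findContours(m,0,2)[0] if cv2.contourArea(c)>200])
E
```

```text
[0.62856014 0.01769335 0.148     ] [0.62198799 0.01649332 0.076     ] roller [0.65230675 0.10976088 0.077     ] blueL [0.63524127 0.21259523 0.062     ]
[(223.0, (42, 77, 18, 18)), (4253.0, (8, 6, 95, 91))]
```

```bash
python3 - <<'E'
from h import *
o=bot.get_obs(); print(o["t"],o["ee_pos"],o["tool_rot"])
o["ee_pos"]=np.array([.62307,.03973,.4044])
print(onz("wrist",(296.5,256.5),.148,o), onz("wrist",(300,221.5),.076,o))
E
```

```text
3.2 [0.62307476 0.03534243 0.40454113] [-3.13885619e+00 -4.44883674e-04  3.13713335e+00]
[0.62850806 0.0220913  0.148     ] [0.62151569 0.02047572 0.076     ]
```

{"name": "apply_moves", "arguments": {"rows": [{"linear":[-0.15,-0.8,0],"rot":[0,0,0],"fingers":0},{"linear":[0,0,0.5],"rot":[0,0,0],"fingers":0},{"linear":[0,0,0],"rot":[0,0,0],"fingers":0},{"linear":[0,0,0],"rot":[0,0,0],"fingers":0},{"linear":[0,0,0],"rot":[0,0,0],"fingers":0}]}}

```text
t: 3.7
ee_pos: [0.6262, 0.0255, 0.3946]
tool_rot: [3.141, -0.0, -3.14]
ft_force: [0.3, 1.1, 0.5]
finger_gap: 0.0852
gripper_force: 0.0
```

```bash
python3 - <<'E'
from h import *
for k in range(2):
    o=bot.get_obs(); im=optics.capture("wrist"); print(o["t"],o["ee_pos"],o["tool_rot"])
    red=blobs(im,172,6,amin=300); print(red)
    b=red[0][2]; 
cv2.imwrite("pics/w2.png",im[:,:,::-1])
g=cv2.resize(im[180:300,240:380],None,fx=5,fy=5); cv2.imwrite("pics/w2c.png",g[:,:,::-1])
E
```

```text
3.7 [0.62621117 0.02554484 0.39456656] [ 3.14115613e+00 -2.77487738e-04 -3.14022440e+00]
[(2821, [317.1, 246.0], [288, 213, 59, 68])]
3.75 [0.62625822 0.0253973  0.39472229] [ 3.14126359e+00  4.92887585e-05 -3.14035963e+00]
[(2816, [317.4, 245.9], [288, 213, 59, 68])]
```

View pics/w2c.png

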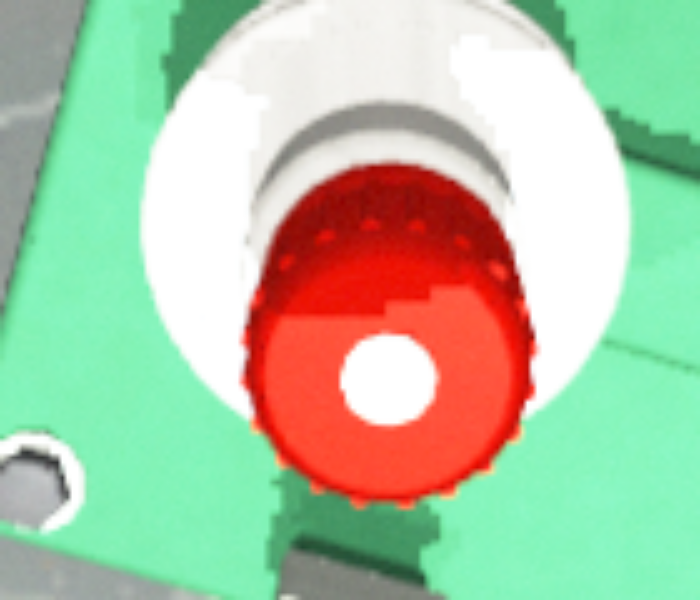

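The cap's white top dot is centred at crop (388,380), which is full-picture (317.6,256.0). The cap stands on the small former, and the disc spans columns 268 to 366.

```bash
python3 - <<'E'
from h import *
o=bot.get_obs(); print(o["ee_pos"],o["tool_rot"])
print(onz("wrist",(317.6,256),.148,o), onz("wrist",(317.2,224),.076,o))
E
```

```text
[0.62625526 0.02522683 0.39481203] [ 3.14132935e+00  1.96322821e-04 -3.14058581e+00]
[0.62836857 0.02235034 0.148     ] [0.62486761 0.02154901 0.076     ]
```

{"name": "apply_moves", "arguments": {"rows": [{"linear":[-0.06,-0.1,1],"rot":[0,0,0],"fingers":0},{"linear":[0,0,1],"rot":[0,0,0],"fingers":0},{"linear":[0,0,1],"rot":[0,0,0],"fingers":0},{"linear":[0,0,1],"rot":[0,0,0],"fingers":0},{"linear":[0,0,0.8],"rot":[0,0,0],"fingers":0}], "grip_force": 40}}

```text
t: 4.3
ee_pos: [0.6273, 0.0229, 0.2977]
tool_rot: [3.141, -0.0, -3.141]
ft_force: [0.4, 0.2, 0.5]
finger_gap: 0.0853
gripper_force: 0.0
```

{"name": "apply_moves", "arguments": {"rows": [{"linear":[0,0,0.45],"rot":[0,0,0],"fingers":0},{"linear":[0,0,0.45],"rot":[0,0,0],"fingers":0},{"linear":[0,0,0],"rot":[0,0,0],"fingers":0},{"linear":[0,0,0],"rot":[0,0,0],"fingers":0.5},{"linear":[0,0,0],"rot":[0,0,0],"fingers":0.8}]}}

```text
t: 4.8
ee_pos: [0.6278, 0.0225, 0.2816]
tool_rot: [3.141, 0.001, 3.142]
ft_force: [-0.8, -0.7, -0.5]
finger_gap: 0.0592
gripper_force: 0.0
```

{"name": "apply_moves", "arguments": {"rows": [{"linear":[0,0,0],"rot":[0,0,0],"fingers":1},{"linear":[0,0,0],"rot":[0,0,0],"fingers":1},{"linear":[0,0,0],"rot":[0,0,0],"fingers":1},{"linear":[0,0,0],"rot":[0,0,0],"fingers":1},{"linear":[0,0,0],"rot":[0,0,0],"fingers":1}]}}

```text
t: 5.3
ee_pos: [0.6277, 0.0227, 0.2815]
tool_rot: [3.141, 0.001, -3.141]
ft_force: [-0.3, 0.5, 5.9]
finger_gap: 0.0367
gripper_force: 40.0
```

{"name": "apply_moves", "arguments": {"rows": [{"linear":[0,0,-0.3],"rot":[0,0,0],"fingers":1},{"linear":[0,0,-0.9],"rot":[0,0,0],"fingers":1},{"linear":[0,0,-1],"rot":[0,0,0],"fingers":1},{"linear":[0,0,-1],"rot":[0,0,0],"fingers":1},{"linear":[0,0,-0.8],"rot":[0,0,0],"fingers":1}]}}

```text
t: 5.8
ee_pos: [0.6274, 0.0223, 0.362]
tool_rot: [-3.141, 0.0, 3.141]
ft_force: [1.2, -0.2, -1.5]
finger_gap: 0.0363
gripper_force: 40.2
```

{"name": "apply_moves", "arguments": {"rows": [{"linear":[1,0,0],"rot":[0,0,0],"fingers":1},{"linear":[1,0,0],"rot":[0,0,0],"fingers":1},{"linear":[1,-1,0],"rot":[0,0,0],"fingers":1},{"linear":[1,-1,0],"rot":[0,0,0],"fingers":1},{"linear":[1,-1,0],"rot":[0,0,0],"fingers":1}]}}

```text
t: 6.3
ee_pos: [0.5263, -0.0382, 0.3608]
tool_rot: [-3.141, -0.0, -3.141]
ft_force: [1.0, 0.1, -0.8]
finger_gap: 0.0361
gripper_force: 40.2
```

{"name": "apply_moves", "arguments": {"rows": [{"linear":[1,-1,0],"rot":[0,0,0],"fingers":1},{"linear":[1,-1,0],"rot":[0,0,0],"fingers":1},{"linear":[1,-1,0],"rot":[0,0,0],"fingers":1},{"linear":[1,0,0],"rot":[0,0,0],"fingers":1},{"linear":[0.6,0,0],"rot":[0,0,0],"fingers":1}]}}

```text
t: 6.8
ee_pos: [0.4338, -0.0982, 0.3607]
tool_rot: [3.141, -0.001, 3.14]
ft_force: [-0.4, 0.7, -0.3]
finger_gap: 0.0363
gripper_force: 40.2
```

{"name": "apply_moves", "arguments": {"rows": [{"linear":[0,0,1],"rot":[0,0,0],"fingers":1},{"linear":[0,0,1],"rot":[0,0,0],"fingers":1},{"linear":[0,0,1],"rot":[0,0,0],"fingers":1},{"linear":[0,0,1],"rot":[0,0,0],"fingers":1},{"linear":[0,0,1],"rot":[0,0,0],"fingers":1}]}}

```text
t: 7.3
ee_pos: [0.4357, -0.0969, 0.2601]
tool_rot: [3.141, 0.001, -3.141]
ft_force: [0.2, 1.8, -0.8]
finger_gap: 0.0363
gripper_force: 40.2
```

{"name": "apply_moves", "arguments": {"rows": [{"linear":[0,0,1],"rot":[0,0,0],"fingers":1},{"linear":[0,0,1],"rot":[0,0,0],"fingers":1},{"linear":[0,0,0.8],"rot":[0,0,0],"fingers":1},{"linear":[0,0,0.3],"rot":[0,0,0],"fingers":1},{"linear":[0,0,0],"rot":[0,0,0],"fingers":1}]}}

```text
t: 7.8
ee_pos: [0.4354, -0.0972, 0.1983]
tool_rot: [3.141, -0.001, -3.141]
ft_force: [0.7, 0.4, -0.8]
finger_gap: 0.0366
gripper_force: 40.2
```

{"name": "apply_moves", "arguments": {"rows": [{"linear":[0,0,0.5],"rot":[0,0,0],"fingers":1},{"linear":[0,0,0.3],"rot":[0,0,0],"fingers":1},{"linear":[0,0,0.1],"rot":[0,0,0],"fingers":1},{"linear":[0,0,0.05],"rot":[0,0,0],"fingers":1},{"linear":[0,0,0],"rot":[0,0,0],"fingers":1}]}}

```text
t: 8.3
ee_pos: [0.4354, -0.0975, 0.1798]
tool_rot: [3.142, 0.0, 3.142]
ft_force: [-0.7, 0.3, -0.6]
finger_gap: 0.0364
gripper_force: 40.2
```

{"name": "apply_moves", "arguments": {"rows": [{"linear":[0,0,0.04],"rot":[0,0,0],"fingers":1},{"linear":[0,0,0.04],"rot":[0,0,0],"fingers":1},{"linear":[0,0,0],"rot":[0,0,0],"fingers":1},{"linear":[0,0,0],"rot":[0,0,0],"fingers":1},{"linear":[0,0,0],"rot":[0,0,0],"fingers":1}]}}

```text
t: 8.8
ee_pos: [0.4354, -0.0975, 0.1781]
tool_rot: [3.142, 0.0, 3.142]
ft_force: [0.1, -0.2, -0.9]
finger_gap: 0.036
gripper_force: 40.2
```

{"name": "apply_moves", "arguments": {"rows": [{"linear":[0,0,0.04],"rot":[0,0,0],"fingers":1},{"linear":[0,0,0.03],"rot":[0,0,0],"fingers":1},{"linear":[0,0,0],"rot":[0,0,0],"fingers":1},{"linear":[0,0,0],"rot":[0,0,0],"fingers":1},{"linear":[0,0,0],"rot":[0,0,0],"fingers":1}]}}

```text
t: 9.3
ee_pos: [0.4354, -0.0975, 0.1774]
tool_rot: [3.141, 0.001, 3.142]
ft_force: [-3.3, -0.5, 13.5]
finger_gap: 0.0363
gripper_force: 41.6
```

{"name": "apply_moves", "arguments": {"rows": [{"linear":[0,0,0],"rot":[0,0,0],"fingers":0.7},{"linear":[0,0,0],"rot":[0,0,0],"fingers":0.4},{"linear":[0,0,0],"rot":[0,0,0],"fingers":0},{"linear":[0,0,0],"rot":[0,0,0],"fingers":0},{"linear":[0,0,-0.3],"rot":[0,0,0],"fingers":0}]}}

```text
t: 9.8
ee_pos: [0.4351, -0.0975, 0.1824]
tool_rot: [3.141, -0.001, 3.142]
ft_force: [0.0, -0.2, 0.3]
finger_gap: 0.0856
gripper_force: 0.0
```

{"name": "apply_moves", "arguments": {"rows": [{"linear":[0,0,-1],"rot":[0,0,0],"fingers":0},{"linear":[0,0,-1],"rot":[0,0,0],"fingers":0},{"linear":[0,0,-1],"rot":[0,0,0],"fingers":0},{"linear":[0,0,-1],"rot":[0,0,0],"fingers":0},{"linear":[0,0,-1],"rot":[0,0,0],"fingers":0}]}}

```text
t: 10.3
ee_pos: [0.4352, -0.0975, 0.2839]
tool_rot: [3.142, 0.0, 3.141]
ft_force: [0.4, -0.1, 0.2]
finger_gap: 0.0852
gripper_force: 0.0
```

{"name": "apply_moves", "arguments": {"rows": [{"linear":[-1,1,-1],"rot":[0,0,0],"fingers":0},{"linear":[-1,1,-1],"rot":[0,0,0],"fingers":0},{"linear":[-1,1,-1],"rot":[0,0,0],"fingers":0},{"linear":[-1,1,-1],"rot":[0,0,0],"fingers":0},{"linear":[-1,1,-1],"rot":[0,0,0],"fingers":0}]}}

```text
t: 10.8
ee_pos: [0.5358, 0.0033, 0.384]
tool_rot: [-3.142, 0.0, 3.141]
ft_force: [1.1, 0.1, -0.6]
finger_gap: 0.0854
gripper_force: 0.0
```

{"name": "apply_moves", "arguments": {"rows": [{"linear":[-1,1,0],"rot":[0,0,0],"fingers":0},{"linear":[-1,0,0],"rot":[0,0,0],"fingers":0},{"linear":[-1,0,0],"rot":[0,0,0],"fingers":0},{"linear":[-1,0,0],"rot":[0,0,0],"fingers":0},{"linear":[-0.6,0,0],"rot":[0,0,0],"fingers":0}]}}

```text
t: 11.3
ee_pos: [0.6284, 0.0226, 0.3828]
tool_rot: [-3.141, -0.0, -3.142]
ft_force: [-0.7, -0.2, -0.3]
finger_gap: 0.0856
gripper_force: 0.0
```

{"name": "apply_moves", "arguments": {"rows": [{"linear":[0,0,0],"rot":[0,0,0],"fingers":0},{"linear":[0,0,0],"rot":[0,0,0],"fingers":0},{"linear":[0,0,0],"rot":[0,0,0],"fingers":0},{"linear":[0,0,0],"rot":[0,0,0],"fingers":0},{"linear":[0,0,0],"rot":[0,0,0],"fingers":0}]}}

```text
t: 11.8
ee_pos: [0.627, 0.0225, 0.383]
tool_rot: [3.141, 0.0, -3.142]
ft_force: [-0.3, 0.4, -0.1]
finger_gap: 0.0852
gripper_force: 0.0
```

```bash
python3 - <<'E'
from h import *
o=bot.get_obs(); im=optics.capture("wrist"); print(o["t"],o["ee_pos"],o["tool_rot"])
cv2.imwrite("pics/w3.png",im[:,:,::-1])
g=cv2.resize(im[180:300,240:400],None,fx=5,fy=5); cv2.imwrite("pics/w3c.png",g[:,:,::-1])
np.save("o3.npy",o,allow_pickle=True)
E
```

```text
11.8 [0.62701119 0.02250356 0.38297102] [ 3.14144236e+00  1.15154042e-04 -3.14158254e+00]
```

View pics/w3c.png

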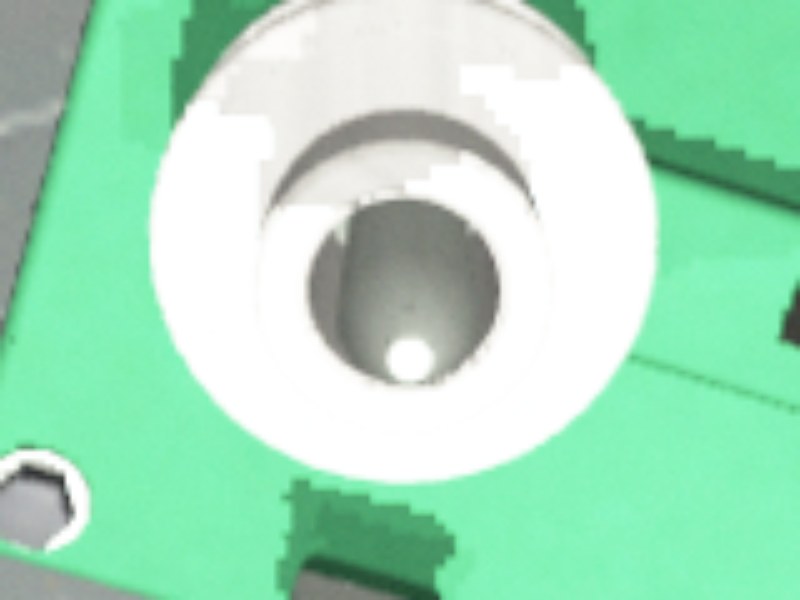

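The cap is off. The small former's bore is centred at crop (403,291), which is px (320.7,238.2), and the pin tip is at crop (410,358), which is px (322,251.6).

```bash
python3 - <<'E'
from h import *
o=bot.get_obs(); print(o["ee_pos"])
print("bore",onz("wrist",(320.7,238.2),.104,o),"pin",onz("wrist",(322,251.6),.134,o))
E
```

```text
[0.62711668 0.02251894 0.38292631]
bore [0.62658997 0.02160921 0.104     ] pin [0.62698902 0.0223898  0.134     ]
```

{"name": "apply_moves", "arguments": {"rows": [{"linear":[0,0,1],"rot":[0,0,0],"fingers":0},{"linear":[0,0,1],"rot":[0,0,0],"fingers":0},{"linear":[0,0,1],"rot":[0,0,0],"fingers":0},{"linear":[0,0,1],"rot":[0,0,0],"fingers":0},{"linear":[0,0,1],"rot":[0,0,0],"fingers":0}], "grip_force": 60}}

```text
t: 12.35
ee_pos: [0.6273, 0.0225, 0.2821]
tool_rot: [3.142, 0.0, -3.142]
ft_force: [-0.7, -0.7, 0.4]
finger_gap: 0.0851
gripper_force: 0.0
```

{"name": "apply_moves", "arguments": {"rows": [{"linear":[0,0,0.8],"rot":[0,0,0],"fingers":0},{"linear":[0,0,0.5],"rot":[0,0,0],"fingers":0},{"linear":[0,0,0.2],"rot":[0,0,0],"fingers":0},{"linear":[0,0,0],"rot":[0,0,0],"fingers":0.4},{"linear":[0,0,0],"rot":[0,0,0],"fingers":0.7}]}}

```text
t: 12.85
ee_pos: [0.6277, 0.0225, 0.2535]
tool_rot: [3.141, 0.001, -3.142]
ft_force: [-0.4, 0.4, 1.4]
finger_gap: 0.0589
gripper_force: 0.0
```

{"name": "apply_moves", "arguments": {"rows": [{"linear":[0,0,0],"rot":[0,0,0],"fingers":1},{"linear":[0,0,0],"rot":[0,0,0],"fingers":1},{"linear":[0,0,0],"rot":[0,0,0],"fingers":1},{"linear":[0,0,0],"rot":[0,0,0],"fingers":1},{"linear":[0,0,0],"rot":[0,0,0],"fingers":1}]}}

```text
t: 13.35
ee_pos: [0.6278, 0.0227, 0.2539]
tool_rot: [3.141, 0.002, -3.141]
ft_force: [-1.4, 1.2, 6.0]
finger_gap: 0.0417
gripper_force: 60.8
```

{"name": "apply_moves", "arguments": {"rows": [{"linear":[0,0,-0.3],"rot":[0,0,0],"fingers":1},{"linear":[0,0,-0.7],"rot":[0,0,0],"fingers":1},{"linear":[0,0,-1],"rot":[0,0,0],"fingers":1},{"linear":[0,0,-1],"rot":[0,0,0],"fingers":1},{"linear":[0,0,-1],"rot":[0,0,0],"fingers":1}]}}

```text
t: 13.85
ee_pos: [0.6273, 0.0224, 0.3344]
tool_rot: [-3.142, 0.0, 3.141]
ft_force: [0.3, 0.6, -2.6]
finger_gap: 0.0417
gripper_force: 61.3
```

{"name": "apply_moves", "arguments": {"rows": [{"linear":[0,0,-1],"rot":[0,0,0],"fingers":1},{"linear":[0,0,-1],"rot":[0,0,0],"fingers":1},{"linear":[0.5,0.5,0],"rot":[0,0,0],"fingers":1},{"linear":[1,0.5,0],"rot":[0,0,0],"fingers":1},{"linear":[1,0.5,0],"rot":[0,0,0],"fingers":1}]}}

```text
t: 14.35
ee_pos: [0.5758, 0.0535, 0.372]
tool_rot: [3.141, -0.001, -3.141]
ft_force: [-0.1, 0.1, -4.1]
finger_gap: 0.0414
gripper_force: 61.3
```

{"name": "apply_moves", "arguments": {"rows": [{"linear":[1,0.5,0],"rot":[0,0,0],"fingers":1},{"linear":[1,0.5,0],"rot":[0,0,0],"fingers":1},{"linear":[1,0.5,0],"rot":[0,0,0],"fingers":1},{"linear":[1,0.5,0],"rot":[0,0,0],"fingers":1},{"linear":[1,0.5,0],"rot":[0,0,0],"fingers":1}]}}

```text
t: 14.85
ee_pos: [0.4753, 0.1034, 0.3721]
tool_rot: [-3.142, -0.001, -3.141]
ft_force: [-0.3, 0.7, -3.6]
finger_gap: 0.0414
gripper_force: 61.3
```

{"name": "apply_moves", "arguments": {"rows": [{"linear":[1,0.5,0],"rot":[0,0,0],"fingers":1},{"linear":[0.6,0.4,0],"rot":[0,0,0],"fingers":1},{"linear":[0.5,0,1],"rot":[0,0,0],"fingers":1},{"linear":[0,0,1],"rot":[0,0,0],"fingers":1},{"linear":[0,0,1],"rot":[0,0,0],"fingers":1}]}}

```text
t: 15.35
ee_pos: [0.4338, 0.121, 0.3118]
tool_rot: [3.141, -0.0, -3.14]
ft_force: [0.6, -0.2, -2.8]
finger_gap: 0.0415
gripper_force: 61.4
```

{"name": "apply_moves", "arguments": {"rows": [{"linear":[0,0,1],"rot":[0,0,0],"fingers":1},{"linear":[0,0,1],"rot":[0,0,0],"fingers":1},{"linear":[0,0,1],"rot":[0,0,0],"fingers":1},{"linear":[0,0,0.5],"rot":[0,0,0],"fingers":1},{"linear":[0,0,0],"rot":[0,0,0],"fingers":1}]}}

```text
t: 15.85
ee_pos: [0.4342, 0.1206, 0.2416]
tool_rot: [-3.141, -0.003, -3.141]
ft_force: [-0.6, -0.6, -3.4]
finger_gap: 0.0413
gripper_force: 61.3
```

Target is about 0.2135. Approaching slowly.

{"name": "apply_moves", "arguments": {"rows": [{"linear":[0,0,0.6],"rot":[0,0,0],"fingers":1},{"linear":[0,0,0.4],"rot":[0,0,0],"fingers":1},{"linear":[0,0,0.2],"rot":[0,0,0],"fingers":1},{"linear":[0,0,0.08],"rot":[0,0,0],"fingers":1},{"linear":[0,0,0],"rot":[0,0,0],"fingers":1}]}}

```text
t: 16.35
ee_pos: [0.4354, 0.1205, 0.2173]
tool_rot: [3.142, 0.0, 3.142]
ft_force: [-0.0, -0.6, -2.9]
finger_gap: 0.0416
gripper_force: 61.5
```

{"name": "apply_moves", "arguments": {"rows": [{"linear":[0,0,0.05],"rot":[0,0,0],"fingers":1},{"linear":[0,0,0.04],"rot":[0,0,0],"fingers":1},{"linear":[0,0,0],"rot":[0,0,0],"fingers":1},{"linear":[0,0,0],"rot":[0,0,0],"fingers":1},{"linear":[0,0,0],"rot":[0,0,0],"fingers":1}]}}

```text
t: 16.85
ee_pos: [0.4354, 0.1205, 0.2154]
tool_rot: [3.141, 0.0, -3.142]
ft_force: [0.9, -0.4, -3.2]
finger_gap: 0.0416
gripper_force: 61.5
```

{"name": "apply_moves", "arguments": {"rows": [{"linear":[0,0,0.05],"rot":[0,0,0],"fingers":1},{"linear":[0,0,0.04],"rot":[0,0,0],"fingers":1},{"linear":[0,0,0],"rot":[0,0,0],"fingers":1},{"linear":[0,0,0],"rot":[0,0,0],"fingers":1},{"linear":[0,0,0],"rot":[0,0,0],"fingers":1}]}}

```text
t: 17.35
ee_pos: [0.4355, 0.1206, 0.2139]
tool_rot: [3.141, 0.0, -3.142]
ft_force: [-2.1, -0.2, 5.0]
finger_gap: 0.0417
gripper_force: 62.3
```

{"name": "apply_moves", "arguments": {"rows": [{"linear":[0,0,0],"rot":[0,0,0],"fingers":0.7},{"linear":[0,0,0],"rot":[0,0,0],"fingers":0.4},{"linear":[0,0,0],"rot":[0,0,0],"fingers":0},{"linear":[0,0,0],"rot":[0,0,0],"fingers":0},{"linear":[0,0,-0.3],"rot":[0,0,0],"fingers":0}]}}

```text
t: 17.85
ee_pos: [0.4352, 0.1205, 0.2192]
tool_rot: [-3.141, -0.001, -3.142]
ft_force: [-0.4, -0.5, -0.2]
finger_gap: 0.0854
gripper_force: 0.0
```

{"name": "apply_moves", "arguments": {"rows": [{"linear":[0,0,-1],"rot":[0,0,0],"fingers":0},{"linear":[0,0,-1],"rot":[0,0,0],"fingers":0},{"linear":[0,0,-1],"rot":[0,0,0],"fingers":0},{"linear":[0,0,-1],"rot":[0,0,0],"fingers":0},{"linear":[0,0,-1],"rot":[0,0,0],"fingers":0}]}}

```text
t: 18.35
ee_pos: [0.4353, 0.1204, 0.3208]
tool_rot: [3.141, 0.0, 3.141]
ft_force: [-0.5, 0.1, -0.3]
finger_gap: 0.0853
gripper_force: 0.0
```

{"name": "apply_moves", "arguments": {"rows": [{"linear":[-1,1,-1],"rot":[0,0,0],"fingers":0},{"linear":[-1,1,-1],"rot":[0,0,0],"fingers":0},{"linear":[-1,1,-1],"rot":[0,0,0],"fingers":0},{"linear":[-1,1,0],"rot":[0,0,0],"fingers":0},{"linear":[-1,1,0],"rot":[0,0,0],"fingers":0}]}}

```text
t: 18.85
ee_pos: [0.5362, 0.2213, 0.3808]
tool_rot: [3.141, 0.002, 3.142]
ft_force: [0.0, 0.1, -0.1]
finger_gap: 0.0854
gripper_force: 0.0
```

{"name": "apply_moves", "arguments": {"rows": [{"linear":[-1,1,0],"rot":[0,0,0],"fingers":0},{"linear":[-1,1,0],"rot":[0,0,0],"fingers":0},{"linear":[-1,1,0],"rot":[0,0,0],"fingers":0},{"linear":[-1,0.7,0],"rot":[0,0,0],"fingers":0},{"linear":[-1,0,0],"rot":[0,0,0],"fingers":0}]}}

```text
t: 19.35
ee_pos: [0.6353, 0.2975, 0.3795]
tool_rot: [3.14, -0.001, -3.138]
ft_force: [-0.1, -0.4, 0.1]
finger_gap: 0.0857
gripper_force: 0.0
```

{"name": "apply_moves", "arguments": {"rows": [{"linear":[0,0,0],"rot":[0,0,0],"fingers":0},{"linear":[0,0,0],"rot":[0,0,0],"fingers":0},{"linear":[0,0,0],"rot":[0,0,0],"fingers":0},{"linear":[0,0,0],"rot":[0,0,0],"fingers":0},{"linear":[0,0,0],"rot":[0,0,0],"fingers":0}]}}

```text
t: 19.85
ee_pos: [0.6349, 0.2945, 0.3799]
tool_rot: [3.141, 0.0, -3.141]
ft_force: [-0.2, 0.1, -0.2]
finger_gap: 0.0856
gripper_force: 0.0
```

```bash
python3 - <<'E'
from h import *
o=bot.get_obs(); im=optics.capture("wrist"); print(o["t"],o["ee_pos"],o["tool_rot"],o["joints"].round(2))
cv2.imwrite("pics/w4.png",im[:,:,::-1])
cv2.imwrite("pics/w4c.png",cv2.resize(im[130:330,220:420],None,fx=3,fy=3)[:,:,::-1])
E
```

```text
19.85 [0.63493121 0.29452916 0.37994698] [ 3.14121688e+00  1.00827351e-04 -3.14134992e+00] [-0.59  0.58  0.14  1.4  -0.08  1.17  1.12]
```

View pics/w4c.png

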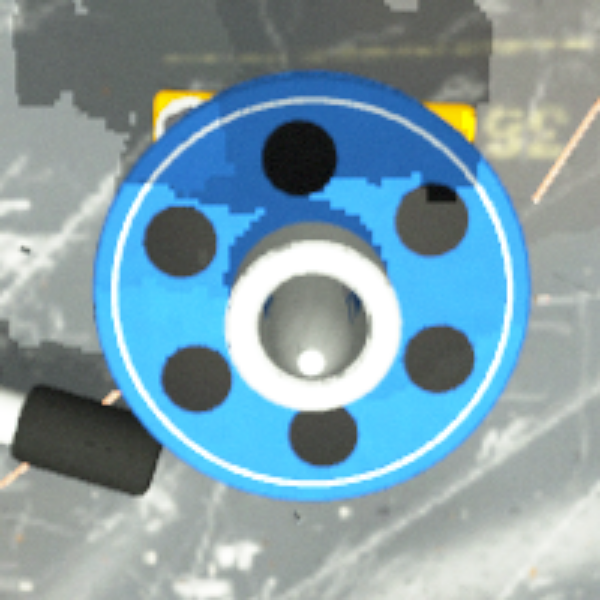

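The blue hub top is centred at crop (313,325), which is px (324.4,238.3), and the pin tip at crop (311,362), which is px (323.7,250.7). The former sits on the yellow foot.

```bash
python3 - <<'E'
from h import *
o=bot.get_obs(); print(o["ee_pos"])
print("hub",onz("wrist",(324.5,238.5),.09,o),"pin",onz("wrist",(323.7,250.7),.12,o))
E
```

```text
[0.6350309  0.29450489 0.37987097]
hub [0.63780613 0.2964858  0.09      ] pin [0.63778641 0.29560247 0.12      ]
```

{"name": "apply_moves", "arguments": {"rows": [{"linear":[-0.14,0.08,1],"rot":[0,0,0],"fingers":0},{"linear":[0,0,1],"rot":[0,0,0],"fingers":0},{"linear":[0,0,1],"rot":[0,0,0],"fingers":0},{"linear":[0,0,1],"rot":[0,0,0],"fingers":0},{"linear":[0,0,1],"rot":[0,0,0],"fingers":0}], "grip_force": 90}}

```text
t: 20.4
ee_pos: [0.638, 0.2962, 0.279]
tool_rot: [3.141, 0.0, -3.141]
ft_force: [-0.1, 0.6, 0.9]
finger_gap: 0.0852
gripper_force: 0.0
```

{"name": "apply_moves", "arguments": {"rows": [{"linear":[0,0,1],"rot":[0,0,0],"fingers":0},{"linear":[0,0,0.7],"rot":[0,0,0],"fingers":0},{"linear":[0,0,0.3],"rot":[0,0,0],"fingers":0},{"linear":[0,0,0],"rot":[0,0,0],"fingers":0.4},{"linear":[0,0,0],"rot":[0,0,0],"fingers":0.7}]}}

```text
t: 20.9
ee_pos: [0.6386, 0.2962, 0.2404]
tool_rot: [3.141, 0.001, 3.142]
ft_force: [-1.0, 0.3, -0.3]
finger_gap: 0.0588
gripper_force: 0.0
```

{"name": "apply_moves", "arguments": {"rows": [{"linear":[0,0,0],"rot":[0,0,0],"fingers":1},{"linear":[0,0,0],"rot":[0,0,0],"fingers":1},{"linear":[0,0,0],"rot":[0,0,0],"fingers":1},{"linear":[0,0,0],"rot":[0,0,0],"fingers":1},{"linear":[0,0,0],"rot":[0,0,0],"fingers":1}]}}

```text
t: 21.4
ee_pos: [0.6386, 0.2966, 0.2414]
tool_rot: [3.14, 0.002, -3.141]
ft_force: [-0.8, 0.5, 5.9]
finger_gap: 0.0417
gripper_force: 90.1
```

{"name": "apply_moves", "arguments": {"rows": [{"linear":[0,0,-0.3],"rot":[0,0,0],"fingers":1},{"linear":[0,0,-0.7],"rot":[0,0,0],"fingers":1},{"linear":[0,0,-1],"rot":[0,0,0],"fingers":1},{"linear":[0,0,-1],"rot":[0,0,0],"fingers":1},{"linear":[0,0,-1],"rot":[0,0,0],"fingers":1}]}}

```text
t: 21.9
ee_pos: [0.6381, 0.2959, 0.3212]
tool_rot: [-3.142, 0.0, 3.141]
ft_force: [-0.6, 0.2, -4.2]
finger_gap: 0.0411
gripper_force: 91.7
```

{"name": "apply_moves", "arguments": {"rows": [{"linear":[0,0,-1],"rot":[0,0,0],"fingers":1},{"linear":[0,0,-1],"rot":[0,0,0],"fingers":1},{"linear":[0,0,-0.3],"rot":[0,0,0],"fingers":1},{"linear":[0,0,0],"rot":[0,0,0],"fingers":1},{"linear":[0,0,0],"rot":[0,0,0],"fingers":1}]}}

```text
t: 22.4
ee_pos: [0.6379, 0.2959, 0.3647]
tool_rot: [-3.141, -0.001, 3.142]
ft_force: [-0.2, -0.1, -4.2]
finger_gap: 0.0413
gripper_force: 91.7
```

{"name": "apply_moves", "arguments": {"rows": [{"linear":[0.54,-0.5,0],"rot":[0,0,0],"fingers":1},{"linear":[0,-0.9,0],"rot":[0,0,0],"fingers":1},{"linear":[0,-0.9,0],"rot":[0,0,0],"fingers":1},{"linear":[0,-0.9,0],"rot":[0,0,0],"fingers":1},{"linear":[0,-0.9,0],"rot":[0,0,0],"fingers":1}]}}

```text
t: 22.9
ee_pos: [0.6278, 0.2116, 0.3654]
tool_rot: [-3.141, 0.0, 3.14]
ft_force: [0.3, 0.6, -4.3]
finger_gap: 0.0416
gripper_force: 91.8
```

{"name": "apply_moves", "arguments": {"rows": [{"linear":[0,-0.9,0],"rot":[0,0,0],"fingers":1},{"linear":[0,-0.9,0],"rot":[0,0,0],"fingers":1},{"linear":[0,-0.9,0],"rot":[0,0,0],"fingers":1},{"linear":[0,-0.9,0],"rot":[0,0,0],"fingers":1},{"linear":[0,-0.9,0],"rot":[0,0,0],"fingers":1}]}}

```text
t: 23.4
ee_pos: [0.6274, 0.1226, 0.3656]
tool_rot: [3.142, 0.0, 3.142]
ft_force: [0.7, 0.5, -4.7]
finger_gap: 0.0411
gripper_force: 91.8
```

{"name": "apply_moves", "arguments": {"rows": [{"linear":[0,-0.9,0],"rot":[0,0,0],"fingers":1},{"linear":[0,-0.9,0],"rot":[0,0,0],"fingers":1},{"linear":[0,-0.9,0],"rot":[0,0,0],"fingers":1},{"linear":[0,-0.9,0],"rot":[0,0,0],"fingers":1},{"linear":[0,-0.6,0],"rot":[0,0,0],"fingers":1}]}}

```text
t: 23.9
ee_pos: [0.6274, 0.0377, 0.3655]
tool_rot: [-3.141, 0.0, 3.14]
ft_force: [-0.3, -0.9, -4.0]
finger_gap: 0.0417
gripper_force: 91.8
```

{"name": "apply_moves", "arguments": {"rows": [{"linear":[0,-0.6,0],"rot":[0,0,0],"fingers":1},{"linear":[0,-0.3,0],"rot":[0,0,0],"fingers":1},{"linear":[0,0,0],"rot":[0,0,0],"fingers":1},{"linear":[0,0,0],"rot":[0,0,0],"fingers":1},{"linear":[0,0,0],"rot":[0,0,0],"fingers":1}]}}

```text
t: 24.4
ee_pos: [0.6274, 0.0232, 0.3655]
tool_rot: [3.141, -0.0, -3.14]
ft_force: [0.1, 0.8, -4.3]
finger_gap: 0.0413
gripper_force: 91.8
```

```bash
python3 - <<'E'
from h import *
o=bot.get_obs(); print(o["t"],o["ee_pos"],o["tool_rot"])
for n in("wrist","side"):
    im=optics.capture(n); cv2.imwrite(f"pics/{n}5.png",im[:,:,::-1])
    if n=="wrist": a=im[100:400,120:520]
    else: b=im[180:330,190:390]
cv2.imwrite("pics/c5.png",np.hstack([a,cv2.resize(b,(400,300))])[:,:,::-1])
E
```

```text
24.4 [0.62742832 0.02323963 0.36546703] [ 3.14087661e+00 -4.13251537e-05 -3.14019148e+00]
```

View pics/c5.png

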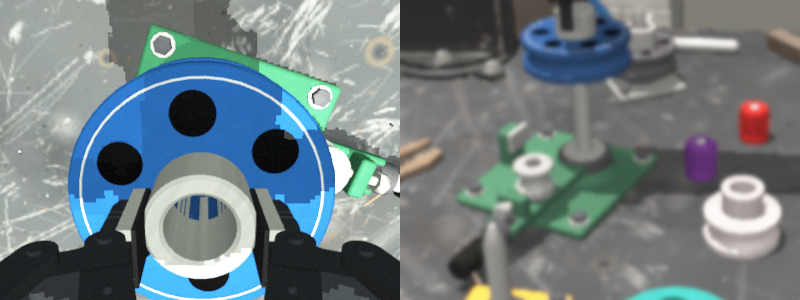

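The large former hangs level over the bare post, with the cap and the small former standing on the bench. Lowering in steps.

{"name": "apply_moves", "arguments": {"rows": [{"linear":[0,-0.04,0.5],"rot":[0,0,0],"fingers":1},{"linear":[0,0,0.5],"rot":[0,0,0],"fingers":1},{"linear":[0,0,0.4],"rot":[0,0,0],"fingers":1},{"linear":[0,0,0.3],"rot":[0,0,0],"fingers":1},{"linear":[0,0,0],"rot":[0,0,0],"fingers":1}]}}

```text
t: 25.0
ee_pos: [0.627, 0.0213, 0.3301]
tool_rot: [-3.141, -0.002, 3.142]
ft_force: [0.1, 0.3, -5.3]
finger_gap: 0.0414
gripper_force: 91.7
```

{"name": "apply_moves", "arguments": {"rows": [{"linear":[0,0,0.4],"rot":[0,0,0],"fingers":1},{"linear":[0,0,0.4],"rot":[0,0,0],"fingers":1},{"linear":[0,0,0.4],"rot":[0,0,0],"fingers":1},{"linear":[0,0,0],"rot":[0,0,0],"fingers":1},{"linear":[0,0,0],"rot":[0,0,0],"fingers":1}]}}

```text
t: 25.5
ee_pos: [0.6274, 0.0213, 0.3073]
tool_rot: [-3.142, -0.0, 3.142]
ft_force: [1.3, -0.7, -3.5]
finger_gap: 0.0411
gripper_force: 91.7
```

{"name": "apply_moves", "arguments": {"rows": [{"linear":[0,0.05,0.7],"rot":[0,0,0],"fingers":1},{"linear":[0,0,0.7],"rot":[0,0,0],"fingers":1},{"linear":[0,0,0.6],"rot":[0,0,0],"fingers":1},{"linear":[0,0,0.4],"rot":[0,0,0],"fingers":1},{"linear":[0,0,0],"rot":[0,0,0],"fingers":1}]}}

```text
t: 26.0
ee_pos: [0.6268, 0.0223, 0.2576]
tool_rot: [-3.141, -0.003, 3.142]
ft_force: [-0.9, 0.0, -4.7]
finger_gap: 0.0418
gripper_force: 91.7
```

{"name": "apply_moves", "arguments": {"rows": [{"linear":[0,0,0.05],"rot":[0,0,0],"fingers":1},{"linear":[0,0,0.04],"rot":[0,0,0],"fingers":1},{"linear":[0,0,0],"rot":[0,0,0],"fingers":1},{"linear":[0,0,0],"rot":[0,0,0],"fingers":1},{"linear":[0,0,0],"rot":[0,0,0],"fingers":1}]}}

```text
t: 26.5
ee_pos: [0.6275, 0.0223, 0.258]
tool_rot: [3.141, 0.0, 3.142]
ft_force: [-0.3, 0.3, -4.5]
finger_gap: 0.0413
gripper_force: 91.8
```

{"name": "apply_moves", "arguments": {"rows": [{"linear":[0,0,0.06],"rot":[0,0,0],"fingers":1},{"linear":[0,0,0.04],"rot":[0,0,0],"fingers":1},{"linear":[0,0,0],"rot":[0,0,0],"fingers":1},{"linear":[0,0,0],"rot":[0,0,0],"fingers":1},{"linear":[0,0,0],"rot":[0,0,0],"fingers":1}]}}

```text
t: 27.0
ee_pos: [0.6274, 0.0223, 0.2557]
tool_rot: [3.142, 0.0, 3.142]
ft_force: [0.5, -0.4, -3.9]
finger_gap: 0.0413
gripper_force: 91.8
```

{"name": "apply_moves", "arguments": {"rows": [{"linear":[0,0,0.03],"rot":[0,0,0],"fingers":1},{"linear":[0,0,0],"rot":[0,0,0],"fingers":1},{"linear":[0,0,0],"rot":[0,0,0],"fingers":1},{"linear":[0,0,0],"rot":[0,0,0],"fingers":1},{"linear":[0,0,0],"rot":[0,0,0],"fingers":1}]}}

```text
t: 27.5
ee_pos: [0.6275, 0.0223, 0.2554]
tool_rot: [3.141, 0.0, 3.142]
ft_force: [-1.6, -0.6, 2.2]
finger_gap: 0.0418
gripper_force: 92.4
```

{"name": "apply_moves", "arguments": {"rows": [{"linear":[0,0,0],"rot":[0,0,0],"fingers":0.7},{"linear":[0,0,0],"rot":[0,0,0],"fingers":0.4},{"linear":[0,0,0],"rot":[0,0,0],"fingers":0},{"linear":[0,0,0],"rot":[0,0,0],"fingers":0},{"linear":[0,0,-0.3],"rot":[0,0,0],"fingers":0}], "grip_force": 60}}

```text
t: 28.0
ee_pos: [0.6272, 0.0223, 0.2606]
tool_rot: [-3.141, -0.001, 3.142]
ft_force: [0.2, 0.3, 0.5]
finger_gap: 0.0855
gripper_force: 0.0
```

{"name": "apply_moves", "arguments": {"rows": [{"linear":[0,0,-1],"rot":[0,0,0],"fingers":0},{"linear":[0,0,-1],"rot":[0,0,0],"fingers":0},{"linear":[0,0,-1],"rot":[0,0,0],"fingers":0},{"linear":[0,0,-1],"rot":[0,0,0],"fingers":0},{"linear":[0,0,-1],"rot":[0,0,0],"fingers":0}]}}

```text
t: 28.5
ee_pos: [0.6274, 0.0223, 0.3625]
tool_rot: [3.142, 0.0, 3.142]
ft_force: [-0.1, -0.3, -0.2]
finger_gap: 0.0854
gripper_force: 0.0
```

{"name": "apply_moves", "arguments": {"rows": [{"linear":[1,0.5,0],"rot":[0,0,0],"fingers":0},{"linear":[1,0.5,0],"rot":[0,0,0],"fingers":0},{"linear":[1,0.5,0],"rot":[0,0,0],"fingers":0},{"linear":[1,0.5,0],"rot":[0,0,0],"fingers":0},{"linear":[1,0.5,0],"rot":[0,0,0],"fingers":0}]}}

```text
t: 29.0
ee_pos: [0.5266, 0.0726, 0.3616]
tool_rot: [3.141, 0.001, 3.141]
ft_force: [0.8, 0.0, -0.3]
finger_gap: 0.0857
gripper_force: 0.0
```

{"name": "apply_moves", "arguments": {"rows": [{"linear":[1,0.5,0],"rot":[0,0,0],"fingers":0},{"linear":[1,0.5,0],"rot":[0,0,0],"fingers":0},{"linear":[1,0.5,0],"rot":[0,0,0],"fingers":0},{"linear":[1,0.5,0],"rot":[0,0,0],"fingers":0},{"linear":[0.6,0.4,0],"rot":[0,0,0],"fingers":0}]}}

```text
t: 29.5
ee_pos: [0.4341, 0.1207, 0.3616]
tool_rot: [3.141, 0.0, -3.141]
ft_force: [-1.2, 0.6, -0.4]
finger_gap: 0.0853
gripper_force: 0.0
```

{"name": "apply_moves", "arguments": {"rows": [{"linear":[0,0,1],"rot":[0,0,0],"fingers":0},{"linear":[0,0,1],"rot":[0,0,0],"fingers":0},{"linear":[0,0,0],"rot":[0,0,0],"fingers":0},{"linear":[0,0,0],"rot":[0,0,0],"fingers":0},{"linear":[0,0,0],"rot":[0,0,0],"fingers":0}]}}

```text
t: 30.0
ee_pos: [0.4359, 0.1203, 0.3221]
tool_rot: [3.141, 0.001, 3.141]
ft_force: [-0.3, -0.2, 0.4]
finger_gap: 0.0853
gripper_force: 0.0
```

```bash
python3 - <<'E'
from h import *
o=bot.get_obs(); print(o["t"],o["ee_pos"],o["tool_rot"])
for n in("wrist","side"):
    im=optics.capture(n); cv2.imwrite(f"pics/{n}6.png",im[:,:,::-1])
    if n=="wrist": a=im[100:400,120:520]
    else: b=im[180:330,190:390]
cv2.imwrite("pics/c6.png",np.hstack([a,cv2.resize(b,(400,300))])[:,:,::-1])
E
```

```text
30.0 [0.43589752 0.12033646 0.32212153] [3.14104318e+00 1.33868232e-03 3.14122950e+00]
```

View pics/c6.png

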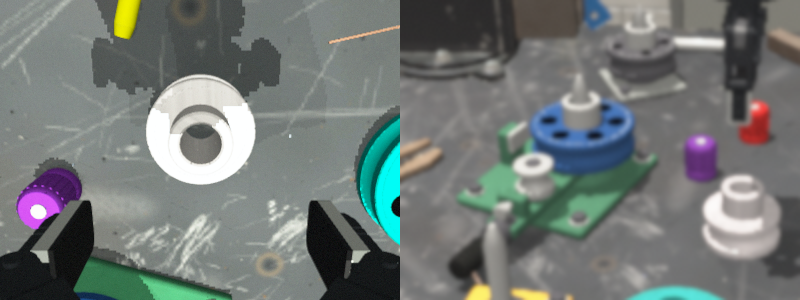

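The large former sits fully down on the bender, with the pin showing above its hub. The small former is upright on the bench, directly under the gripper.

{"name": "apply_moves", "arguments": {"rows": [{"linear":[0,0,1],"rot":[0,0,0],"fingers":0},{"linear":[0,0,1],"rot":[0,0,0],"fingers":0},{"linear":[0,0,1],"rot":[0,0,0],"fingers":0},{"linear":[0,0,1],"rot":[0,0,0],"fingers":0},{"linear":[0,0,0.7],"rot":[0,0,0],"fingers":0}]}}

```text
t: 30.6
ee_pos: [0.4355, 0.1203, 0.2266]
tool_rot: [3.141, 0.0, 3.141]
ft_force: [-0.9, -0.2, -0.3]
finger_gap: 0.0852
gripper_force: 0.0
```

{"name": "apply_moves", "arguments": {"rows": [{"linear":[0,0,0.4],"rot":[0,0,0],"fingers":0},{"linear":[0,0,0.3],"rot":[0,0,0],"fingers":0},{"linear":[0,0,0],"rot":[0,0,0],"fingers":0},{"linear":[0,0,0],"rot":[0,0,0],"fingers":0.4},{"linear":[0,0,0],"rot":[0,0,0],"fingers":0.7}]}}

```text
t: 31.1
ee_pos: [0.4357, 0.1204, 0.2137]
tool_rot: [3.141, 0.001, 3.141]
ft_force: [-0.3, -0.3, 0.5]
finger_gap: 0.0589
gripper_force: 0.0
```

{"name": "apply_moves", "arguments": {"rows": [{"linear":[0,0,0],"rot":[0,0,0],"fingers":1},{"linear":[0,0,0],"rot":[0,0,0],"fingers":1},{"linear":[0,0,0],"rot":[0,0,0],"fingers":1},{"linear":[0,0,0],"rot":[0,0,0],"fingers":1},{"linear":[0,0,0],"rot":[0,0,0],"fingers":1}]}}

```text
t: 31.6
ee_pos: [0.4356, 0.1205, 0.2139]
tool_rot: [3.141, 0.001, -3.141]
ft_force: [-1.8, -1.1, 9.3]
finger_gap: 0.0422
gripper_force: 60.2
```

{"name": "apply_moves", "arguments": {"rows": [{"linear":[0,0,-0.3],"rot":[0,0,0],"fingers":1},{"linear":[0,0,-1],"rot":[0,0,0],"fingers":1},{"linear":[0,0,-1],"rot":[0,0,0],"fingers":1},{"linear":[0,0,-1],"rot":[0,0,0],"fingers":1},{"linear":[0,0,-1],"rot":[0,0,0],"fingers":1}]}}

```text
t: 32.1
ee_pos: [0.435, 0.1201, 0.3001]
tool_rot: [-3.141, -0.001, 3.141]
ft_force: [-0.3, -0.2, -4.1]
finger_gap: 0.0417
gripper_force: 61.6
```

{"name": "apply_moves", "arguments": {"rows": [{"linear":[0,0,-1],"rot":[0,0,0],"fingers":1},{"linear":[0,0,-1],"rot":[0,0,0],"fingers":1},{"linear":[0,0,-1],"rot":[0,0,0],"fingers":1},{"linear":[-0.5,0.5,0],"rot":[0,0,0],"fingers":1},{"linear":[-0.9,0.9,0],"rot":[0,0,0],"fingers":1}]}}

```text
t: 32.6
ee_pos: [0.4633, 0.148, 0.3593]
tool_rot: [3.142, 0.0, 3.14]
ft_force: [-0.2, -0.5, -3.2]
finger_gap: 0.0414
gripper_force: 61.8
```

{"name": "apply_moves", "arguments": {"rows": [{"linear":[-0.9,0.8,0],"rot":[0,0,0],"fingers":1},{"linear":[-0.9,0.8,0],"rot":[0,0,0],"fingers":1},{"linear":[-0.9,0.8,0],"rot":[0,0,0],"fingers":1},{"linear":[-0.9,0.8,0],"rot":[0,0,0],"fingers":1},{"linear":[-0.9,0.8,0],"rot":[0,0,0],"fingers":1}]}}

```text
t: 33.1
ee_pos: [0.5541, 0.2296, 0.3577]
tool_rot: [-3.141, -0.001, -3.141]
ft_force: [-0.1, 0.6, -3.5]
finger_gap: 0.0414
gripper_force: 61.8
```

{"name": "apply_moves", "arguments": {"rows": [{"linear":[-0.9,0.8,0],"rot":[0,0,0],"fingers":1},{"linear":[-0.9,0.8,0],"rot":[0,0,0],"fingers":1},{"linear":[-0.9,0.8,0],"rot":[0,0,0],"fingers":1},{"linear":[-0.9,0.8,0],"rot":[0,0,0],"fingers":1},{"linear":[-0.6,0.2,0],"rot":[0,0,0],"fingers":1}]}}

```text
t: 33.6
ee_pos: [0.6379, 0.2994, 0.3569]
tool_rot: [3.141, -0.002, -3.139]
ft_force: [0.4, 0.3, -3.4]
finger_gap: 0.0412
gripper_force: 61.7
```

{"name": "apply_moves", "arguments": {"rows": [{"linear":[0,0,0],"rot":[0,0,0],"fingers":1},{"linear":[0,0,0],"rot":[0,0,0],"fingers":1},{"linear":[0,0,0],"rot":[0,0,0],"fingers":1},{"linear":[0,0,0],"rot":[0,0,0],"fingers":1},{"linear":[0,0,0],"rot":[0,0,0],"fingers":1}]}}

```text
t: 34.1
ee_pos: [0.6371, 0.2961, 0.3594]
tool_rot: [3.141, 0.0, 3.141]
ft_force: [-0.6, 0.3, -2.5]
finger_gap: 0.0414
gripper_force: 61.7
```

{"name": "apply_moves", "arguments": {"rows": [{"linear":[-0.07,0,0.5],"rot":[0,0,0],"fingers":1},{"linear":[0,0,0.5],"rot":[0,0,0],"fingers":1},{"linear":[0,0,0.5],"rot":[0,0,0],"fingers":1},{"linear":[0,0,0.5],"rot":[0,0,0],"fingers":1},{"linear":[0,0,0],"rot":[0,0,0],"fingers":1}]}}

```text
t: 34.6
ee_pos: [0.6382, 0.2961, 0.3166]
tool_rot: [-3.14, -0.003, -3.142]
ft_force: [-1.0, 0.1, -3.1]
finger_gap: 0.042
gripper_force: 61.7
```

{"name": "apply_moves", "arguments": {"rows": [{"linear":[0,0,0.4],"rot":[0,0,0],"fingers":1},{"linear":[0,0,0.4],"rot":[0,0,0],"fingers":1},{"linear":[0,0,0.4],"rot":[0,0,0],"fingers":1},{"linear":[0,0,0],"rot":[0,0,0],"fingers":1},{"linear":[0,0,0],"rot":[0,0,0],"fingers":1}]}}

```text
t: 35.1
ee_pos: [0.6388, 0.2963, 0.2949]
tool_rot: [-3.141, -0.0, 3.142]
ft_force: [0.2, 1.1, -3.0]
finger_gap: 0.0418
gripper_force: 61.7
```

{"name": "apply_moves", "arguments": {"rows": [{"linear":[0,0,0.7],"rot":[0,0,0],"fingers":1},{"linear":[0,0,0.7],"rot":[0,0,0],"fingers":1},{"linear":[0,0,0.6],"rot":[0,0,0],"fingers":1},{"linear":[0,0,0.4],"rot":[0,0,0],"fingers":1},{"linear":[0,0,0],"rot":[0,0,0],"fingers":1}]}}

```text
t: 35.6
ee_pos: [0.6382, 0.296, 0.245]
tool_rot: [-3.14, -0.003, -3.142]
ft_force: [-1.1, 0.5, -3.6]
finger_gap: 0.0416
gripper_force: 61.8
```

{"name": "apply_moves", "arguments": {"rows": [{"linear":[0,0,0.08],"rot":[0,0,0],"fingers":1},{"linear":[0,0,0.04],"rot":[0,0,0],"fingers":1},{"linear":[0,0,0],"rot":[0,0,0],"fingers":1},{"linear":[0,0,0],"rot":[0,0,0],"fingers":1},{"linear":[0,0,0],"rot":[0,0,0],"fingers":1}]}}

```text
t: 36.1
ee_pos: [0.6389, 0.2964, 0.2451]
tool_rot: [3.141, 0.001, -3.142]
ft_force: [0.3, -0.7, -3.1]
finger_gap: 0.0414
gripper_force: 61.8
```

{"name": "apply_moves", "arguments": {"rows": [{"linear":[0,0,0.08],"rot":[0,0,0],"fingers":1},{"linear":[0,0,0.04],"rot":[0,0,0],"fingers":1},{"linear":[0,0,0],"rot":[0,0,0],"fingers":1},{"linear":[0,0,0],"rot":[0,0,0],"fingers":1},{"linear":[0,0,0],"rot":[0,0,0],"fingers":1}]}}

```text
t: 36.6
ee_pos: [0.6388, 0.2963, 0.2423]
tool_rot: [3.142, 0.0, 3.142]
ft_force: [0.0, 0.4, -3.1]
finger_gap: 0.0416
gripper_force: 61.8
```

{"name": "apply_moves", "arguments": {"rows": [{"linear":[0,0,0.06],"rot":[0,0,0],"fingers":1},{"linear":[0,0,0.04],"rot":[0,0,0],"fingers":1},{"linear":[0,0,0],"rot":[0,0,0],"fingers":1},{"linear":[0,0,0],"rot":[0,0,0],"fingers":1},{"linear":[0,0,0],"rot":[0,0,0],"fingers":1}]}}

```text
t: 37.1
ee_pos: [0.6388, 0.2963, 0.2403]
tool_rot: [3.142, 0.0, 3.142]
ft_force: [-0.7, 0.3, -3.2]
finger_gap: 0.0415
gripper_force: 61.9
```

{"name": "apply_moves", "arguments": {"rows": [{"linear":[0,0,0.03],"rot":[0,0,0],"fingers":1},{"linear":[0,0,0],"rot":[0,0,0],"fingers":1},{"linear":[0,0,0],"rot":[0,0,0],"fingers":1},{"linear":[0,0,0],"rot":[0,0,0],"fingers":1},{"linear":[0,0,0],"rot":[0,0,0],"fingers":1}]}}

```text
t: 37.6
ee_pos: [0.6389, 0.2963, 0.2401]
tool_rot: [3.141, 0.0, 3.142]
ft_force: [-2.7, -1.4, 4.5]
finger_gap: 0.0416
gripper_force: 62.5
```

{"name": "apply_moves", "arguments": {"rows": [{"linear":[0,0,0],"rot":[0,0,0],"fingers":0.7},{"linear":[0,0,0],"rot":[0,0,0],"fingers":0.4},{"linear":[0,0,0],"rot":[0,0,0],"fingers":0},{"linear":[0,0,0],"rot":[0,0,0],"fingers":0},{"linear":[0,0,-0.3],"rot":[0,0,0],"fingers":0}], "grip_force": 40}}

```text
t: 38.1
ee_pos: [0.6385, 0.2962, 0.2449]
tool_rot: [-3.141, -0.001, -3.142]
ft_force: [0.3, 0.3, 0.2]
finger_gap: 0.0856
gripper_force: 0.0
```

{"name": "apply_moves", "arguments": {"rows": [{"linear":[0,0,-1],"rot":[0,0,0],"fingers":0},{"linear":[0,0,-1],"rot":[0,0,0],"fingers":0},{"linear":[0,0,-1],"rot":[0,0,0],"fingers":0},{"linear":[0,0,-1],"rot":[0,0,0],"fingers":0},{"linear":[0,0,-1],"rot":[0,0,0],"fingers":0}]}}

```text
t: 38.6
ee_pos: [0.6388, 0.2963, 0.347]
tool_rot: [3.141, 0.0, 3.142]
ft_force: [0.9, 0.2, -0.0]
finger_gap: 0.0853
gripper_force: 0.0
```

{"name": "apply_moves", "arguments": {"rows": [{"linear":[1,-1,0],"rot":[0,0,0],"fingers":0},{"linear":[1,-1,0],"rot":[0,0,0],"fingers":0},{"linear":[1,-1,0],"rot":[0,0,0],"fingers":0},{"linear":[1,-1,0],"rot":[0,0,0],"fingers":0},{"linear":[1,-1,0],"rot":[0,0,0],"fingers":0}]}}

```text
t: 39.1
ee_pos: [0.538, 0.1956, 0.3462]
tool_rot: [3.141, 0.001, -3.142]
ft_force: [0.1, -0.6, 0.0]
finger_gap: 0.0853
gripper_force: 0.0
```

{"name": "apply_moves", "arguments": {"rows": [{"linear":[1,-1,0],"rot":[0,0,0],"fingers":0},{"linear":[1,-1,0],"rot":[0,0,0],"fingers":0},{"linear":[1,-1,0],"rot":[0,0,0],"fingers":0},{"linear":[1,-1,0],"rot":[0,0,0],"fingers":0},{"linear":[1,-1,0],"rot":[0,0,0],"fingers":0}]}}

```text
t: 39.6
ee_pos: [0.438, 0.0955, 0.3462]
tool_rot: [3.141, 0.001, 3.142]
ft_force: [0.5, 0.6, -0.1]
finger_gap: 0.0852
gripper_force: 0.0
```

{"name": "apply_moves", "arguments": {"rows": [{"linear":[0.2,-1,0],"rot":[0,0,0],"fingers":0},{"linear":[0,-1,0],"rot":[0,0,0],"fingers":0},{"linear":[0,-1,0],"rot":[0,0,0],"fingers":0},{"linear":[0,-1,0],"rot":[0,0,0],"fingers":0},{"linear":[0,-1,0],"rot":[0,0,0],"fingers":0}]}}

```text
t: 40.1
ee_pos: [0.4348, -0.0045, 0.3463]
tool_rot: [3.141, 0.001, 3.142]
ft_force: [-0.6, -0.1, -0.0]
finger_gap: 0.0849
gripper_force: 0.0
```

{"name": "apply_moves", "arguments": {"rows": [{"linear":[0,-1,0],"rot":[0,0,0],"fingers":0},{"linear":[0,-1,0],"rot":[0,0,0],"fingers":0},{"linear":[0,-1,0],"rot":[0,0,0],"fingers":0},{"linear":[0,-1,0],"rot":[0,0,0],"fingers":0},{"linear":[0,-0.7,0],"rot":[0,0,0],"fingers":0}]}}

```text
t: 40.6
ee_pos: [0.4348, -0.0991, 0.3463]
tool_rot: [-3.141, 0.001, 3.14]
ft_force: [-1.0, -0.8, 0.7]
finger_gap: 0.0855
gripper_force: 0.0
```

{"name": "apply_moves", "arguments": {"rows": [{"linear":[0,0,1],"rot":[0,0,0],"fingers":0},{"linear":[0,0,1],"rot":[0,0,0],"fingers":0},{"linear":[0,0,0],"rot":[0,0,0],"fingers":0},{"linear":[0,0,0],"rot":[0,0,0],"fingers":0},{"linear":[0,0,0],"rot":[0,0,0],"fingers":0}]}}

```text
t: 41.1
ee_pos: [0.4352, -0.0977, 0.3067]
tool_rot: [-3.142, 0.001, -3.141]
ft_force: [0.0, 0.3, 0.3]
finger_gap: 0.0854
gripper_force: 0.0
```

```bash
python3 - <<'E'
from h import *
o=bot.get_obs(); print(o["t"],o["ee_pos"],o["tool_rot"])
for n in("wrist","side"):
    im=optics.capture(n); cv2.imwrite(f"pics/{n}7.png",im[:,:,::-1])
    if n=="wrist":
        a=im[100:400,120:520]
        for b in blobs(im,172,6,amin=300): print(b)
    else: b=im[180:405,150:450]
cv2.imwrite("pics/c7.png",np.hstack([a,cv2.resize(b,(400,300))])[:,:,::-1])
E
```

```text
41.1 [ 0.43523317 -0.09769596  0.30669895] [-3.14155492e+00  1.48151450e-03 -3.14146262e+00]
(2562, [320.1, 237.1], [292, 206, 57, 65])
```

View pics/c7.png

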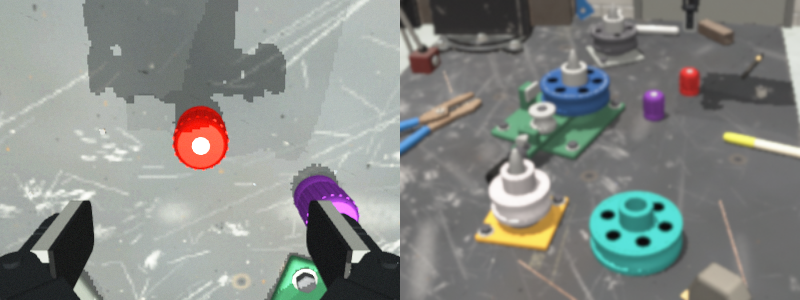

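The small former is seated on the yellow peg, the large one is on the bender, and the red cap stands at wrist crop (200,140), centred under the gripper.

{"name": "apply_moves", "arguments": {"rows": [{"linear":[0,0,1],"rot":[0,0,0],"fingers":0},{"linear":[0,0,1],"rot":[0,0,0],"fingers":0},{"linear":[0,0,1],"rot":[0,0,0],"fingers":0},{"linear":[0,0,1],"rot":[0,0,0],"fingers":0},{"linear":[0,0,1],"rot":[0,0,0],"fingers":0}]}}

```text
t: 41.7
ee_pos: [0.4353, -0.0976, 0.2056]
tool_rot: [-3.142, 0.002, -3.141]
ft_force: [0.2, -0.1, -0.3]
finger_gap: 0.0854
gripper_force: 0.0
```

{"name": "apply_moves", "arguments": {"rows": [{"linear":[0,0,0.7],"rot":[0,0,0],"fingers":0},{"linear":[0,0,0.5],"rot":[0,0,0],"fingers":0},{"linear":[0,0,0.2],"rot":[0,0,0],"fingers":0},{"linear":[0,0,0],"rot":[0,0,0],"fingers":0.4},{"linear":[0,0,0],"rot":[0,0,0],"fingers":0.7}]}}

```text
t: 42.2
ee_pos: [0.4351, -0.0977, 0.1783]
tool_rot: [-3.142, 0.001, 3.142]
ft_force: [0.2, -0.2, 0.3]
finger_gap: 0.0592
gripper_force: 0.0
```

{"name": "apply_moves", "arguments": {"rows": [{"linear":[0,0,0],"rot":[0,0,0],"fingers":1},{"linear":[0,0,0],"rot":[0,0,0],"fingers":1},{"linear":[0,0,0],"rot":[0,0,0],"fingers":1},{"linear":[0,0,0],"rot":[0,0,0],"fingers":1},{"linear":[0,0,0],"rot":[0,0,0],"fingers":1}]}}

```text
t: 42.7
ee_pos: [0.4351, -0.0977, 0.1785]
tool_rot: [3.142, 0.001, -3.141]
ft_force: [-0.9, -0.1, 7.0]
finger_gap: 0.0363
gripper_force: 39.2
```

{"name": "apply_moves", "arguments": {"rows": [{"linear":[0,0,-0.3],"rot":[0,0,0],"fingers":1},{"linear":[0,0,-1],"rot":[0,0,0],"fingers":1},{"linear":[0,0,-1],"rot":[0,0,0],"fingers":1},{"linear":[0,0,-1],"rot":[0,0,0],"fingers":1},{"linear":[0,0,-1],"rot":[0,0,0],"fingers":1}]}}

```text
t: 43.2
ee_pos: [0.4346, -0.0977, 0.265]
tool_rot: [3.142, 0.0, 3.141]
ft_force: [1.2, -0.3, -0.8]
finger_gap: 0.0364
gripper_force: 40.2
```

{"name": "apply_moves", "arguments": {"rows": [{"linear":[0,0,-1],"rot":[0,0,0],"fingers":1},{"linear":[0,0,-1],"rot":[0,0,0],"fingers":1},{"linear":[0,0,-1],"rot":[0,0,0],"fingers":1},{"linear":[0,0,-1],"rot":[0,0,0],"fingers":1},{"linear":[0,0,-0.5],"rot":[0,0,0],"fingers":1}]}}

```text
t: 43.7
ee_pos: [0.4349, -0.0978, 0.3556]
tool_rot: [3.142, 0.002, 3.142]
ft_force: [0.9, 0.1, -1.1]
finger_gap: 0.0365
gripper_force: 40.2
```

{"name": "apply_moves", "arguments": {"rows": [{"linear":[-0.9,0.6,0],"rot":[0,0,0],"fingers":1},{"linear":[-0.9,0.6,0],"rot":[0,0,0],"fingers":1},{"linear":[-0.9,0.6,0],"rot":[0,0,0],"fingers":1},{"linear":[-0.9,0.6,0],"rot":[0,0,0],"fingers":1},{"linear":[-0.9,0.6,0],"rot":[0,0,0],"fingers":1}]}}

```text
t: 44.2
ee_pos: [0.5252, -0.0372, 0.3535]
tool_rot: [3.142, -0.001, 3.142]
ft_force: [0.9, -0.2, -0.3]
finger_gap: 0.0364
gripper_force: 40.2
```

{"name": "apply_moves", "arguments": {"rows": [{"linear":[-0.9,0.6,0],"rot":[0,0,0],"fingers":1},{"linear":[-0.9,0.6,0],"rot":[0,0,0],"fingers":1},{"linear":[-0.9,0.6,0],"rot":[0,0,0],"fingers":1},{"linear":[-0.9,0.6,0],"rot":[0,0,0],"fingers":1},{"linear":[-0.9,0.5,0],"rot":[0,0,0],"fingers":1}]}}

```text
t: 44.7
ee_pos: [0.6152, 0.0211, 0.3532]
tool_rot: [3.141, -0.001, -3.141]
ft_force: [-0.1, 0.6, -1.7]
finger_gap: 0.0367
gripper_force: 40.2
```

{"name": "apply_moves", "arguments": {"rows": [{"linear":[-0.6,0.1,0],"rot":[0,0,0],"fingers":1},{"linear":[0,0,0],"rot":[0,0,0],"fingers":1},{"linear":[0,0,0],"rot":[0,0,0],"fingers":1},{"linear":[0,0,0],"rot":[0,0,0],"fingers":1},{"linear":[0,0,0],"rot":[0,0,0],"fingers":1}]}}

```text
t: 45.2
ee_pos: [0.6262, 0.0219, 0.3538]
tool_rot: [3.142, -0.0, 3.141]
ft_force: [1.0, -0.1, -0.6]
finger_gap: 0.0367
gripper_force: 40.2
```

{"name": "apply_moves", "arguments": {"rows": [{"linear":[-0.06,0.03,0.5],"rot":[0,0,0],"fingers":1},{"linear":[0,0,0.5],"rot":[0,0,0],"fingers":1},{"linear":[0,0,0.5],"rot":[0,0,0],"fingers":1},{"linear":[0,0,0.3],"rot":[0,0,0],"fingers":1},{"linear":[0,0,0],"rot":[0,0,0],"fingers":1}]}}

```text
t: 45.7
ee_pos: [0.6276, 0.0229, 0.3162]
tool_rot: [-3.141, -0.002, 3.141]
ft_force: [0.6, 1.2, -0.6]
finger_gap: 0.0368
gripper_force: 40.2
```

{"name": "apply_moves", "arguments": {"rows": [{"linear":[0,0,0.3],"rot":[0,0,0],"fingers":1},{"linear":[0,0,0.3],"rot":[0,0,0],"fingers":1},{"linear":[0,0,0.3],"rot":[0,0,0],"fingers":1},{"linear":[0,0,0],"rot":[0,0,0],"fingers":1},{"linear":[0,0,0],"rot":[0,0,0],"fingers":1}]}}

```text
t: 46.2
ee_pos: [0.628, 0.0229, 0.2996]
tool_rot: [3.142, -0.0, 3.142]
ft_force: [0.2, -0.0, -1.0]
finger_gap: 0.0366
gripper_force: 40.2
```

{"name": "apply_moves", "arguments": {"rows": [{"linear":[0,0,0.3],"rot":[0,0,0],"fingers":1},{"linear":[0,0,0.25],"rot":[0,0,0],"fingers":1},{"linear":[0,0,0.2],"rot":[0,0,0],"fingers":1},{"linear":[0,0,0],"rot":[0,0,0],"fingers":1},{"linear":[0,0,0],"rot":[0,0,0],"fingers":1}]}}

```text
t: 46.7
ee_pos: [0.628, 0.0229, 0.2846]
tool_rot: [-3.142, -0.0, -3.142]
ft_force: [0.3, 1.6, -0.3]
finger_gap: 0.0366
gripper_force: 40.2
```

{"name": "apply_moves", "arguments": {"rows": [{"linear":[0,0,0.04],"rot":[0,0,0],"fingers":1},{"linear":[0,0,0.04],"rot":[0,0,0],"fingers":1},{"linear":[0,0,0],"rot":[0,0,0],"fingers":1},{"linear":[0,0,0],"rot":[0,0,0],"fingers":1},{"linear":[0,0,0],"rot":[0,0,0],"fingers":1}]}}

```text
t: 47.2
ee_pos: [0.628, 0.0229, 0.2832]
tool_rot: [3.142, 0.0, 3.142]
ft_force: [0.2, -0.1, -1.0]
finger_gap: 0.0366
gripper_force: 40.2
```

{"name": "apply_moves", "arguments": {"rows": [{"linear":[0,0,0.04],"rot":[0,0,0],"fingers":1},{"linear":[0,0,0.02],"rot":[0,0,0],"fingers":1},{"linear":[0,0,0],"rot":[0,0,0],"fingers":1},{"linear":[0,0,0],"rot":[0,0,0],"fingers":1},{"linear":[0,0,0],"rot":[0,0,0],"fingers":1}]}}

```text
t: 47.7
ee_pos: [0.6281, 0.0229, 0.2826]
tool_rot: [3.141, 0.001, 3.141]
ft_force: [-2.0, 0.8, 4.7]
finger_gap: 0.0367
gripper_force: 40.8
```

Contact at the expected height, so I'm releasing and retreating.

{"name": "apply_moves", "arguments": {"rows": [{"linear":[0,0,0],"rot":[0,0,0],"fingers":0.7},{"linear":[0,0,0],"rot":[0,0,0],"fingers":0.4},{"linear":[0,0,0],"rot":[0,0,0],"fingers":0},{"linear":[0,0,0],"rot":[0,0,0],"fingers":0},{"linear":[0,0,-0.3],"rot":[0,0,0],"fingers":0}]}}

```text
t: 48.2
ee_pos: [0.6277, 0.0229, 0.2873]
tool_rot: [-3.141, -0.002, -3.142]
ft_force: [0.4, 0.1, 0.2]
finger_gap: 0.0851
gripper_force: 0.0
```

{"name": "apply_moves", "arguments": {"rows": [{"linear":[0,0,-1],"rot":[0,0,0],"fingers":0},{"linear":[0,0,-1],"rot":[0,0,0],"fingers":0},{"linear":[0,0,-1],"rot":[0,0,0],"fingers":0},{"linear":[0,0,-1],"rot":[0,0,0],"fingers":0},{"linear":[0,0,-1],"rot":[0,0,0],"fingers":0}]}}

```text
t: 48.7
ee_pos: [0.6279, 0.0228, 0.3892]
tool_rot: [3.142, 0.0, 3.141]
ft_force: [1.1, 0.1, -0.6]
finger_gap: 0.0855
gripper_force: 0.0
```

{"name": "apply_moves", "arguments": {"rows": [{"linear":[0.5,0,-0.5],"rot":[0,0,0],"fingers":0},{"linear":[0.5,0,0],"rot":[0,0,0],"fingers":0},{"linear":[0,0,0],"rot":[0,0,0],"fingers":0},{"linear":[0,0,0],"rot":[0,0,0],"fingers":0},{"linear":[0,0,0],"rot":[0,0,0],"fingers":0}]}}

```text
t: 49.2
ee_pos: [0.6079, 0.023, 0.3971]
tool_rot: [-3.141, -0.001, -3.141]
ft_force: [0.1, 0.0, 0.6]
finger_gap: 0.0856
gripper_force: 0.0
```

```bash
python3 - <<'E'
from h import *
a=optics.capture("wrist"); b=optics.capture("side")[180:405,150:450]
cv2.imwrite("pics/c8.png",np.hstack([cv2.resize(a,(400,300)),cv2.resize(b,(400,300))])[:,:,::-1]); print(bot.get_obs()["ee_pos"])
E
```

```text
[0.6080866  0.02297453 0.39723708]
```

View pics/c8.png

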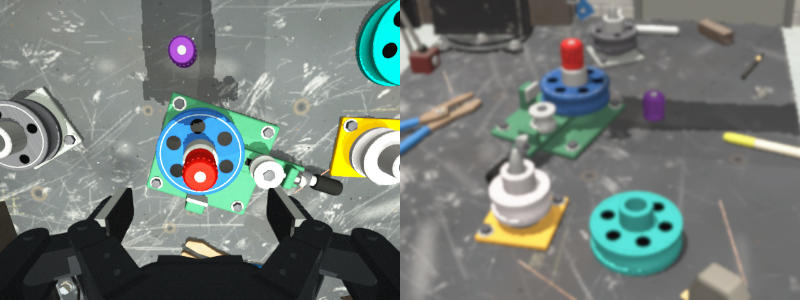

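The red cap stands upright on the large former's hub on the bender, at crop (200,172), and the small former is on the yellow peg. The gripper touches nothing, so I'm handing in.

```bash
python3 -c "
from plant import bot
print(bot.hand_in())"
```

```text
the job is handed in; nothing more can be done
None
```

The job is handed in at about 49 s on the robot's clock: the large blue former is seated on the bender with the red cap back on top, and the small former is on the yellow-footed peg; no verdict came back.

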